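# Lay out a shaft-coupling kit in fitting order

### The job

Set out the coupling kit upright on the wooden board, in one straight row with the blue motor and the green gear unit at its two ends and all five evenly spaced: the blue hub next to the motor, the red spider in the middle, the green hub next to the gear unit. Put the brass ring centred on top of the green hub, and stand the violet grease tin in the middle of the width of the board's white strip, straight across from the red spider. Leave the worn black spider and the yellow bin where they are.

Things in the scene. Friction and masses are not known exactly. Their poses are not given: they have to be found in the camera images.
- board: Fixed brown wooden layout board, a flat plate 150 x 450 mm, 6 mm thick, lying on the bench. Origin: on its underside on the line of the row, midway between motor and gear unit; x across the board, y along the row, z up. The plate reaches from x = -45 to +105 mm and y = -225 to +225 mm. A flat white strip 60 mm wide runs along its whole +x side, x = +45 to +105 mm (middle at x = +75 mm). Turned by up to about 15 degrees on the bench.
- motor: Fixed blue finned motor standing at one end of the row on the board, on its line, 180 mm from the board's origin (at y = +180 or -180 mm: either end). 74 x 74 mm, body 52 mm high, stub shaft to 64 mm. Origin: centre of its underside, on the board's top face, z up.
- gear_unit: Fixed green gear unit at the other end of the row, 180 mm from the board's origin, so 360 mm from the motor. 72 x 72 mm, body 53 mm high, shaft to 64 mm. Origin: centre of its underside, on the board's top face, z up.
- blue_hub: Blue coupling hub with a thin steel band round its foot, upright on its wide end: flange 54 mm across and 18 mm high below, boss 42 mm across above, 45 mm high in all, flat top with a dark bore mark. About 0.35 kg, loose. Origin: centre of its underside, z up.
- green_hub: Green coupling hub with a thin steel band round its foot, upright on its wide end: flange 54 mm across and 18 mm high below, boss 42 mm across above, 45 mm high in all, flat top with a dark bore mark. About 0.35 kg, loose. Origin: centre of its underside, z up.
- red_spider: Red plastic coupling spider (flat six-lobed star), 48 mm across the lobes, 22 mm high, about 0.05 kg, loose, lying flat. Origin: centre of its underside, z up.
- brass_ring: Brass locking ring lying flat, 44 mm outside, 22 mm bore, 16 mm high, about 0.09 kg, loose. Origin: centre of its underside, z up.
- grease_tin: Small violet round tin with an aluminium-coloured band near the top, 42 mm across (43 mm at the band), 30 mm high, about 0.12 kg, loose, upright. Origin: centre of its underside, z up.
- black_spider: Worn black rubber spider of the same shape and size as the red one, loose, lying on the bench among the parts: not part of the kit, leave it alone. Origin: centre of its underside.
- yellow_bin: Loose yellow stock bin of bolts, 80 x 110 mm, 50 mm high, 0.9 kg, beside the board on the robot's left: leave it alone. Origin: centre of its underside.
Things that resemble listed ones, but are neither listed nor needed, are in the scene too. What is shaped like the green_hub but pink is not meant. Leave any pink look-alike of the blue_hub alone.

How it is judged:
By the outcome, as a careful person would: the job done as asked, in the order asked, and still so for the second after the job is handed in, with the robot touching nothing.
It also fails if it takes over 120 s, if anything falls off the work surface, if the arm or the gripper's body presses on something with over 40 N, if the wrist force passes 120 N, or if a joint passes its speed limit or range.

### The arm

A 7-joint arm with a two-finger parallel gripper is mounted at the origin on the work surface. World frame = base frame: x ahead of the robot, y to its left, z up, the work surface at z = 0. Lengths are in mm, angles in rad, forces in N, time in s.
With the tool pointing down it reaches from about 400 to 875 mm from the base axis. Payload 4.4 kg.
Tool frame: the origin (TCP) lies at the very end of the fingers, on their centre line; the grasp point (between the pads) lies 19 mm behind it; z points along the fingers, x is the direction in which the jaws open and shut, and the axes are right-handed (so a half turn about z gives the same grasp; the last joint's range is limited). The gripper opens to 85 mm and grips with 20 to 120 N. Pads are 22 mm wide; open, the fingers measure 114 mm over their backs; the gripper's body (76 mm by 85 mm) begins 54 mm behind the grasp point. The pads swing forward as they close: fully open they stand 13 mm farther back than shut.
Start: joints at [-1.179, 0.628, 0.038, 1.517, -0.027, 0.996, -0.02], TCP at [287.264, 583.093, 231.313] pointing down, gripper open.
Joint ranges: [-3.06, 3.06], [-0.37, 2.12], [-1.25, 1.32], [0.18, 2.47], [-1.1, 4.24], [0.23, 1.98], [-2.94, 2.94]. Speed limits (rad/s): [2.57, 2.57, 3.14, 3.14, 3.14, 3.14, 3.14].

### API

Orientations are given as [roll, pitch, yaw] about the fixed x, y, z axes, in that order (R = Rz(yaw) Ry(pitch) Rx(roll)).
In Python, from cell import ctrl, get_image, job, models gives the robot as it stands.
- The arm moves only by the tool move_arm, never from a script. Its argument "moves" is a list that holds one entry, the list of rows, each a list of 6 numbers: the shift along the tool's x, y, z in m, then the turn, a rotation vector about the tool's x, y, z in rad. A call has 1 to 20 rows; each row is the pose to reach, as a shift and turn from the pose commanded when the call began, along the tool's axes at that moment; what a row does not reach only later rows make up. A row lasts 1/8 s, in which the tool goes at most 62.5 mm and 10.7 degrees, less where a joint would pass 70% of its speed; a pose out of reach is approached as far as the arm can. A call with a gripper value outside its range is refused whole. "jaw" is the opening, from 0 (shut) to 1 (fully open), set as the call begins (left out, the last holds). The fingers move at their own pace and stop on an object; the grip force is fixed at half the most. Time passes only in rows, so rows that repeat a pose let the fingers close. It gives the time, the measured TCP pose, the force and the opening at its end, in the units of the state.
- ctrl.read_state(): the state, without advancing time (a new reading comes with each control period).
- get_image(name): name is "side" or "top" or "wrist"; returns a dict with "color" (384x512x3 uint8, blue, green, red), "fov_y" (degrees; the focal length in pixels is half the picture's height over the tangent of half this angle, whatever the lens; pixels are square), "cx", "cy" (the principal point, pixels), "origin" and "orientation" of the camera in the world; the wrist camera has in their place "hand_eye" (4x4, takes a point from camera to tool coordinates, whose origin is the TCP and whose axes are the tool frame's). Camera axes: x right, y up, looking along -z (the intrinsics and any distortion apply to the point x, -y, -z); pixel columns grow to the right and rows downward; lengths in mm; the calibration is good to about 2 mm. A picture is of the moment at which its call begins: read the wrist's pose just before it. There is no depth.
- job.finish_job(): hands the job in, once; it reports no verdict.
Trained networks look in the newest picture that a camera, given by its name, has taken for a name from the list of things; names that differ only in an ending like _2 or _b are one class to them, and where a whole thing is asked for, a point or a joint stands for the part that bears it (a point fixed in the world has none). Each returns a list of dicts, best first, with "score" (0 to 1); they miss things now and then, are a little off and sometimes report something else, mostly with a low value. They report only what shows in the picture. A call takes as long as a camera call. They do not tell look-alikes from the thing itself.
- models.cut_out(camera, thing): "pixels" (384x512 bool, what is visible of it) and "uv" ([column, row] in pixels, amid what is visible of it).
- models.place_of(camera, thing): "uv" ([column, row] in pixels: a listed point, or the origin of a listed thing).
The state is a dict: "clock": time; "qpos": joint angles; "qd": joint speeds; "tau": joint torques, N m; "eef_pos": TCP position; "tool_rot": TCP orientation; "force": force on the tool from outside, world axes, zero at the start; "torque": the same for the moment, N m; "width": finger opening in mm.
Only numpy, scipy, OpenCV 4.12 (cv2) and the standard library are available. Lean on these libraries where they do the work, as an engineer would, in place of code of your own. Each camera call takes 0.05 s, during which the arm holds its last target.

## Working session

There is one attempt and no reset: what is moved stays moved. The work goes in short steps, Python scripts to look and compute and a tool call to move; the robot and the scene stay as the last step left them, time stands still between calls to the robot, and variables do not carry over. Pictures are saved under pics/ and viewed, and the job is handed in when it is done.

Besides the shell and the picture viewer there is one more tool, called after ">>>" in YAML: its name, and indented under it one key for each argument. move_arm: Moves the arm, as the interface text tells. Its arguments: {"type":"object","properties":{"moves":{"type":"array","items":{"type":"array","items":{"type":"array","items":{"type":"number"}}}},"jaw":{"type":"number"}},"required":["moves"]}

```bash
ls; mkdir -p pics
python3 - <<'E'
from cell import ctrl,get_image,job,models
import cv2,numpy as np
s=ctrl.read_state();print({k:np.round(v,3).tolist() for k,v in s.items()})
for n in("side","top","wrist"):
    i=get_image(n);cv2.imwrite(f"pics/{n}0.png",i["color"])
    print(n,{k:(np.round(v,4).tolist()) for k,v in i.items() if k!="color"})
E
```

```text
pics
{'clock': 0.0, 'qpos': [-1.179, 0.629, 0.038, 1.518, -0.027, 0.996, -0.02], 'qd': [-0.0, 0.001, 0.001, -0.001, -0.001, -0.0, -0.002], 'tau': [-0.0, -56.341, 1.226, -19.344, 0.011, 0.011, 0.0], 'eef_pos': [286.947, 582.517, 230.382], 'tool_rot': [3.142, 0.002, 1.113], 'force': [0.394, 0.105, 0.409], 'torque': [-0.01, -0.053, 0.027], 'width': 85.504}
side {'fov_y': 57.588, 'cx': 252.6439, 'cy': 192.2162, 'origin': [251.3848, 505.7126, 677.4637], 'orientation': [0.7075, -0.0041, -2.7023]}
top {'fov_y': 52.0677, 'cx': 252.154, 'cy': 192.3724, 'origin': [345.9159, 5.17, 1000.8283], 'orientation': [0.1599, -0.0099, -1.5754]}
wrist {'fov_y': 70.3264, 'cx': 257.7871, 'cy': 188.5622, 'hand_eye': [[1.0, -0.0007, -0.0005, 2.1867], [-0.0008, -0.9631, -0.2691, -68.3399], [-0.0003, 0.2691, -0.9631, -142.469], [0.0, 0.0, 0.0, 1.0]]}
```

View pics/side0.png

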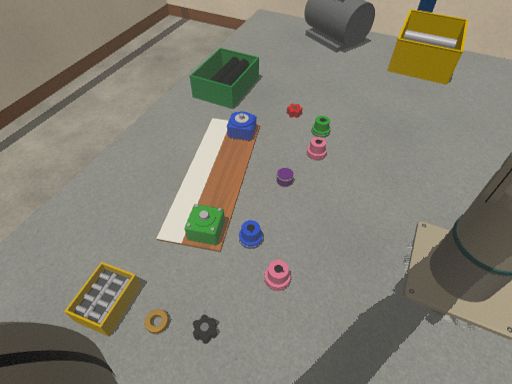

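View pics/top0.png

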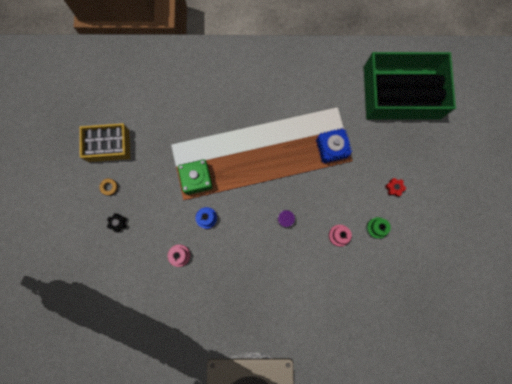

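View pics/wrist0.png

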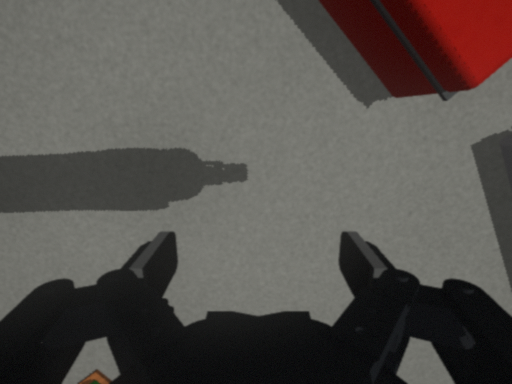

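```bash
cat > h.py <<'E'
import numpy as np,cv2
from scipy.spatial.transform import Rotation as R
from cell import ctrl,get_image,job,models
def cam(n):
    s=ctrl.read_state() if n=="wrist" else None
    i=get_image(n); i["name"]=n
    f=192/np.tan(np.radians(i["fov_y"])/2); i["f"]=f
    if n=="wrist":
        T=np.eye(4);T[:3,:3]=R.from_euler('xyz',s["tool_rot"]).as_matrix();T[:3,3]=s["eef_pos"]
        i["T"]=T@np.array(i["hand_eye"])
    else:
        T=np.eye(4);T[:3,:3]=R.from_euler('xyz',i["orientation"]).as_matrix();T[:3,3]=i["origin"];i["T"]=T
    return i
def px2w(i,uv,z):
    uv=np.atleast_2d(np.array(uv,float))
    d=np.c_[(uv[:,0]-i["cx"])/i["f"],-(uv[:,1]-i["cy"])/i["f"],-np.ones(len(uv))]@i["T"][:3,:3].T
    o=i["T"][:3,3]; t=(z-o[2])/d[:,2]
    return o+d*t[:,None]
def w2px(i,p):
    p=np.atleast_2d(np.array(p,float)); q=(p-i["T"][:3,3])@i["T"][:3,:3]
    return np.c_[i["cx"]+i["f"]*q[:,0]/-q[:,2], i["cy"]-i["f"]*q[:,1]/-q[:,2]]
E
python3 - <<'E'
from h import *
names=["motor","gear_unit","board","blue_hub","green_hub","red_spider","brass_ring","grease_tin","black_spider","yellow_bin"]
for n in("top","side"):
    i=cam(n)
    for t in names:
        z=6 if t in("motor","gear_unit") else 0
        for r in models.place_of(n,t)[:3]:
            print(n,t,round(r["score"],2),np.round(r["uv"],1),np.round(px2w(i,r["uv"],z)[0],1))
E
```

```text
top motor 0.6 [329.5 145.9] [ 628.9 -208.5    6. ]
top gear_unit 0.64 [194.5 177.4] [545.8 142.9   6. ]
top gear_unit 0.4 [115. 224.] [426.5 340.9   6. ]
top board 0.63 [264.2 167.7] [572.3 -37.1   0. ]
top blue_hub 0.72 [177.4 251.1] [358.3 183.2   0. ]
top blue_hub 0.69 [203.8 218.1] [441.2 118.1   0. ]
top blue_hub 0.33 [282.  217.1] [443.  -81.4   0. ]
top green_hub 0.75 [373.3 227.2] [ 416.3 -314.     0. ]
top green_hub 0.67 [336.5 234.5] [ 398.2 -219.3    0. ]
top green_hub 0.23 [285.7 215.3] [447.6 -91.    0. ]
top red_spider 0.78 [392.7 187.4] [ 519.2 -370.1    0. ]
top brass_ring 0.77 [108.9 184.8] [528.2 363.8   0. ]
top grease_tin 0.65 [284.8 216. ] [445.8 -88.6   0. ]
top grease_tin 0.25 [108.4 146.2] [630.9 370.5  -0. ]
top black_spider 0.7 [115.2 224.9] [424.7 342.3   0. ]
top yellow_bin 0.8 [110.6 142.5] [640.9 365.3   0. ]
side motor 0.75 [243.7 131.6] [ 617.8 -218.1    6. ]
side gear_unit 0.68 [206.5 231.8] [538.1 139.1   6. ]
side board 0.67 [225.7 177.5] [581.5 -35.6   0. ]
side blue_hub 0.92 [275.  279.7] [349.9 179.1   0. ]
side blue_hub 0.63 [250.6 238.5] [440.1 108.6   0. ]
side green_hub 0.79 [319.  132.5] [ 415.9 -317.6    0. ]
side green_hub 0.57 [315.6 148.7] [ 402.3 -245.     0. ]
side red_spider 0.46 [290.  116.8] [ 521.7 -351.1    0. ]
side brass_ring 0.66 [157.9 322.2] [520.1 358.    0. ]
side grease_tin 0.53 [282.6 180.4] [441.5 -90.5   0. ]
side black_spider 0.8 [205.5 330.7] [428.8 332.8   0. ]
side yellow_bin 0.82 [111.4 302.7] [627.2 365.4   0. ]
side yellow_bin 0.51 [320.1 130.9] [ 415.2 -326.1    0. ]
```

```bash
cat >> h.py <<'E'
def go(*tgts):
    """each tgt (x,y,z,yaw) -> rows rel. to measured pose; assumes tool kept vertical"""
    s=ctrl.read_state(); p=np.array(s["eef_pos"]); Rm=R.from_euler('xyz',s["tool_rot"])
    Rv=R.from_euler('xyz',[np.pi,0,s["tool_rot"][2]]); prev=p; py=s["tool_rot"][2]
    print("clock",round(s["clock"],2),"at",np.round(p,1),"rpy",np.round(s["tool_rot"],3),"F",np.round(s["force"],1),"w",round(s["width"],1))
    for t in tgts:
        sh=Rv.inv().apply(np.array(t[:3])-p)/1000
        rz=-(t[3]-s["tool_rot"][2])
        d=np.linalg.norm(np.array(t[:3])-prev); n=max(int(np.ceil(d/62.5)),int(np.ceil(abs(t[3]-py)/.187)))
        print("row",np.round(sh,4).tolist()+[0,0,round(rz,3)],"rows>=",n); prev=np.array(t[:3]);py=t[3]
E
python3 -c "
from h import *
go((560,40,300,.22))"
```

```text
clock 1.25 at [287.3 583.1 231.3] rpy [-3.142 -0.     1.113] F [-1.   0.5  0.3] w 85.3
row [-0.3666, 0.4847, -0.0687, 0, 0, np.float64(0.893)] rows>= 10
```

>>> move_arm:
  moves:
    - [[-0.366,0.485,-0.069,0,0,0.893],[-0.366,0.485,-0.069,0,0,0.893],[-0.366,0.485,-0.069,0,0,0.893],[-0.366,0.485,-0.069,0,0,0.893],[-0.366,0.485,-0.069,0,0,0.893],[-0.366,0.485,-0.069,0,0,0.893],[-0.366,0.485,-0.069,0,0,0.893],[-0.366,0.485,-0.069,0,0,0.893],[-0.366,0.485,-0.069,0,0,0.893],[-0.366,0.485,-0.069,0,0,0.893],[-0.366,0.485,-0.069,0,0,0.893],[-0.366,0.485,-0.069,0,0,0.893],[-0.366,0.485,-0.069,0,0,0.893],[-0.366,0.485,-0.069,0,0,0.893]]
  jaw: 1

```text
clock: 3.0
eef_pos: [560.1, 41.9, 300.2]
tool_rot: [-3.141, 0.0, 0.222]
force: [0.7, -0.0, 0.3]
width: 85.3
```

Run:
```python
from h import *
i=cam("wrist");cv2.imwrite("pics/w1.png",i["color"])
import pickle;pickle.dump(i,open("w1.pkl","wb"))
s=ctrl.read_state();print(s["clock"],s["eef_pos"],s["tool_rot"])
for t in ["motor","gear_unit","blue_hub","grease_tin"]:
    z=6 if t in("motor","gear_unit") else 0
    for r in models.place_of("wrist",t)[:2]:
        print(t,round(r["score"],2),np.round(r["uv"],1),np.round(px2w(i,r["uv"],z)[0],1))
```

```text
3.05 [560.2699576   41.63856629 300.26091226] [-3.14120186e+00  1.29847640e-04  2.21972940e-01]
motor 0.59 [173.1 214.8] [441.9 -85.8   6. ]
motor 0.56 [260.3 296.1] [ 623.5 -210.8    6. ]
gear_unit 0.82 [261.3  93.7] [544.9 138.4   6. ]
blue_hub 0.84 [190.2 100. ] [439.8 105.5   0. ]
blue_hub 0.61 [138.5  34.1] [352.1 179.3   0. ]
grease_tin 0.73 [173.5 212.8] [440.7 -84.7   0. ]
```

View pics/w1.png

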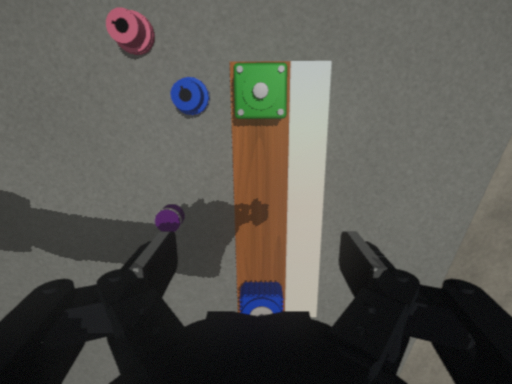

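```bash
cat > board.py <<'E'
from h import *
import pickle,sys
i=pickle.load(open("w1.pkl","rb"))
c=i["color"].astype(int)
b,g,r=c[...,0],c[...,1],c[...,2]
L=[];M=[];Rr=[]
for v in range(125,285,4):
    row=c[v].astype(float)
    sat=(row[:,2]-row[:,0])
    # left edge: rising of r-b ; smoothed subpixel
    def cross(sig,lo,hi,th,rise):
        s=sig[lo:hi]
        for k in range(len(s)-1):
            if (rise and s[k]<th<=s[k+1]) or (not rise and s[k]>=th>s[k+1]):
                return lo+k+(th-s[k])/(s[k+1]-s[k])
    sig=sat; base=np.median(sig[210:225]); pk=np.median(sig[245:275]); th=(base+pk)/2
    a=cross(sig,222,250,th,True)
    gsig=row[:,0]; w=np.median(gsig[295:315]); bb=np.median(gsig[272:280])
    m=cross(gsig,275,300,(w+bb)/2,True)
    be=np.median(gsig[338:348]); e=cross(gsig,310,340,(w+be)/2,False)
    if a: L.append((a,v))
    if m: M.append((m,v))
    if e: Rr.append((e,v))
res={}
for n,P in(("L",L),("M",M),("R",Rr)):
    W=px2w(i,P,6)[:,:2]
    k=np.polyfit(W[:,1],W[:,0],1); rs=W[:,0]-np.polyval(k,W[:,1])
    k=np.polyfit(W[np.abs(rs)<2*rs.std(),1],W[np.abs(rs)<2*rs.std(),0],1); rs=W[:,0]-np.polyval(k,W[:,1])
    print(n,len(P),"angle",np.arctan(-k[0]),"x at y=-36",np.polyval(k,-36),"res",rs.std(),"curv",np.polyfit(W[:,1],W[:,0],2)[0]*100**2)
# top edge
T=[]
for u in list(range(297,326,3)):
    col=c[45:80,u,0].astype(float); w=np.median(c[75:110,u,0]); be=np.median(c[45:54,u,0]); th=(w+be)/2
    for k in range(34):
        if col[k]<th<=col[k+1]: T.append((u,45+k+(th-col[k])/(col[k+1]-col[k])));break
W=px2w(i,T,6)[:,:2];k=np.polyfit(W[:,0],W[:,1],1);print("top angle",np.arctan(k[0]),W.mean(0))
E
python3 board.py
```

```text
L 40 angle 0.2313617082852335 x at y=-36 537.3140965887029 res 0.6229615302403804 curv -0.4679117716938768
M 40 angle 0.23021953494658923 x at y=-36 629.4676516574859 res 0.15271672060738672 curv -0.005701903503349464
R 39 angle 0.36575344128158593 x at y=-36 705.0643865258634 res 11.036874520985101 curv 2.5851886429765414
top angle 0.23085072102560095 [605.05729795 199.68056365]
```

```bash
cat >> h.py <<'E'
SH={"hub":[(27,0,18),(21,18,45)],"blue_hub":[(27,0,18),(21,18,45)],"green_hub":[(27,0,18),(21,18,45)],"grease_tin":[(21.2,0,30)],"brass_ring":[(22,0,16)],"red_spider":[(24,0,22)]}
def sil(i,t,x,y,z0,K=8):
    m=np.zeros((384*K//8*1,512),np.uint8)
    m=np.zeros((384,512),np.uint8); a=np.linspace(0,2*np.pi,60)
    for r,z1,z2 in SH[t]:
        P=np.vstack([np.c_[x+r*np.cos(a),y+r*np.sin(a),0*a+z0+z] for z in(z1,z2)])
        h=cv2.convexHull(np.round(w2px(i,P)*16).astype(np.int32))
        cv2.fillPoly(m,[h],1,shift=4)
    return m>0
def locate(i,t,mask,x,y,z0):
    """match silhouette: centroid iteration then IoU refine"""
    mask=np.asarray(mask,bool)
    cs,_=cv2.findContours(mask.astype(np.uint8),cv2.RETR_EXTERNAL,cv2.CHAIN_APPROX_NONE)
    c=max(cs,key=cv2.contourArea); mm=np.zeros((384,512),np.uint8);cv2.drawContours(mm,[c],-1,1,-1);mm=mm>0
    from scipy.optimize import minimize
    def cost(p):
        s=sil(i,t,p[0],p[1],z0); return 1-(s&mm).sum()/max(1,(s|mm).sum())
    for _ in range(8):
        s=sil(i,t,x,y,z0); vs,us=np.nonzero(s); vm,um=np.nonzero(mm)
        uv0=np.array([us.mean(),vs.mean()]);uv1=np.array([um.mean(),vm.mean()])
        d=px2w(i,uv1,z0+20)[0]-px2w(i,uv0,z0+20)[0]; x+=d[0];y+=d[1]
    cen=(x,y)
    r=minimize(cost,[x,y],method="Nelder-Mead",options=dict(initial_simplex=[[x,y],[x+4,y],[x,y+4]],xatol=.05))
    return np.round(cen,1),np.round(r.x,1),round(1-r.fun,3)
E
python3 - <<'E'
from h import *
import pickle;i=pickle.load(open("w1.pkl","rb"))
for t in("blue_hub","grease_tin"):
    for r in models.cut_out("wrist",t)[:2]:
        uv=r["uv"];p=px2w(i,uv,15)[0]
        print(t,round(r["score"],2),np.round(uv),r["pixels"].sum(),locate(i,t,r["pixels"],p[0],p[1],0))
c=i["color"];cv2.imwrite("pics/w1c.png",cv2.resize(c[0:240,90:290],None,fx=2.5,fy=2.5,interpolation=cv2.INTER_CUBIC))
o=np.array([583.4,-36.4]);a=.2305;ex=np.array([np.cos(a),np.sin(a)]);ey=np.array([-ex[1],ex[0]])
for q in((0,-90),(0,0),(0,90),(75,0)):print(q,np.round(o+q[0]*ex+q[1]*ey,1))
go((455,85,170,.23))
E
```

```text
blue_hub 0.88 [130.  30.] 1651 (array([349.1, 177.8]), array([349.5, 177.4]), np.float64(0.917))
blue_hub 0.61 [189.  98.] 1174 (array([441.8, 111.2]), array([442.5, 110.6]), np.float64(0.937))
grease_tin 0.36 [286. 189.] 18486 (array([610.7,   4.9]), array([614.6,   5. ]), np.float64(0.038))
(0, -90) [ 604. -124.]
(0, 0) [583.4 -36.4]
(0, 90) [562.8  51.2]
(75, 0) [656.4 -19.3]
clock 3.35 at [560.5  40.5 300.3] rpy [-3.142 -0.     0.22 ] F [-0.8  1.3  0.2] w 85.1
row [-0.0933, -0.0664, 0.1303, 0, 0, np.float64(-0.01)] rows>= 3
```

View pics/w1c.png

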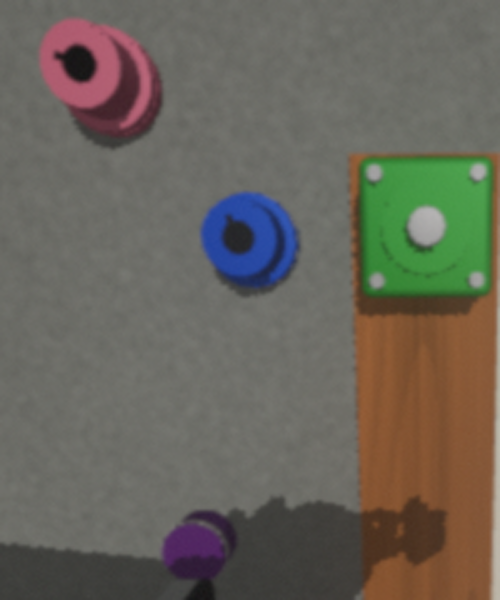

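```bash
python3 -c "
from h import *
go((442,111,150,.23))"
```

```text
clock 3.35 at [560.5  40.5 300.3] rpy [-3.142 -0.     0.22 ] F [-0.8  1.3  0.2] w 85.1
row [-0.1003, -0.0946, 0.1503, 0, 0, np.float64(-0.01)] rows>= 4
```

>>> move_arm:
  moves:
    - [[-0.1,-0.095,0.15,0,0,-0.01],[-0.1,-0.095,0.15,0,0,-0.01],[-0.1,-0.095,0.15,0,0,-0.01],[-0.1,-0.095,0.15,0,0,-0.01],[-0.1,-0.095,0.15,0,0,-0.01],[-0.1,-0.095,0.15,0,0,-0.01]]

```text
clock: 4.1
eef_pos: [444.0, 111.0, 151.1]
tool_rot: [3.141, -0.003, 0.229]
force: [0.2, -0.1, 0.1]
width: 85.7
```

```bash
cat > look.py <<'E'
from h import *
import sys,pickle
tag,t,x,y,z0=sys.argv[1],sys.argv[2],*map(float,sys.argv[3:6])
i=cam("wrist");pickle.dump(i,open(tag+".pkl","wb"));s=ctrl.read_state()
o=i["color"].copy()
for r in models.cut_out("wrist",t)[:3]:
    c,q,iou=locate(i,t,r["pixels"],x,y,z0)
    print(t,round(r["score"],2),np.round(r["uv"]),"centroid",c,"iou-fit",q,iou)
    cs,_=cv2.findContours(r["pixels"].astype(np.uint8),cv2.RETR_EXTERNAL,cv2.CHAIN_APPROX_NONE);cv2.drawContours(o,cs,-1,(0,255,255),1)
    cs,_=cv2.findContours(sil(i,t,q[0],q[1],z0).astype(np.uint8),cv2.RETR_EXTERNAL,cv2.CHAIN_APPROX_NONE);cv2.drawContours(o,cs,-1,(255,255,255),1)
cv2.imwrite(f"pics/{tag}.png",o);print(s["clock"],np.round(s["eef_pos"],1))
E
python3 look.py w2 blue_hub 442 111 0
```

```text
blue_hub 0.62 [175.  94.] centroid [348.8 177.8] iou-fit [348.3 178.3] 0.956
blue_hub 0.58 [256. 186.] centroid [442.2 111.7] iou-fit [441.9 112.1] 0.955
4.15 [444.  111.  151.2]
```

View pics/w2.png

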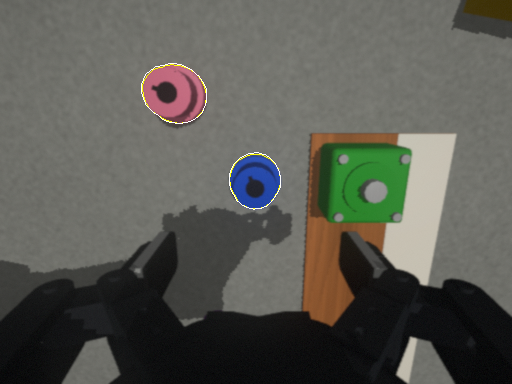

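```bash
python3 -c "
from h import *
go((442,112,60,.23),(442,112,21,.23))"
```

```text
clock 4.2 at [443.9 110.9 151.2] rpy [ 3.141e+00 -3.000e-03  2.290e-01] F [ 0.4 -0.3 -0.1] w 85.5
row [-0.0016, -0.0014, 0.0912, 0, 0, np.float64(-0.001)] rows>= 2
row [-0.0016, -0.0014, 0.1302, 0, 0, np.float64(-0.001)] rows>= 1
```

>>> move_arm:
  moves:
    - [[-0.001,-0.001,0.09,0,0,0],[-0.001,-0.001,0.09,0,0,0],[-0.001,-0.001,0.13,0,0,0],[-0.001,-0.001,0.13,0,0,0],[-0.001,-0.001,0.13,0,0,0]]

```text
clock: 4.82
eef_pos: [441.8, 111.7, 20.1]
tool_rot: [3.141, -0.0, 0.229]
force: [-0.0, -0.3, 0.4]
width: 85.3
```

>>> move_arm:
  moves:
    - [[0,0,0,0,0,0],[0,0,0,0,0,0],[0,0,0,0,0,0],[0,0,0,0,0,0],[0,0,0,0,0,0]]
  jaw: 0

```text
clock: 5.45
eef_pos: [441.3, 112.2, 21.2]
tool_rot: [-3.141, -0.001, 0.23]
force: [-1.4, -0.2, 8.0]
width: 39.7
```

```bash
python3 -c "
from h import *
go((441.5,112,150,.23))
i=cam('wrist');cv2.imwrite('pics/w3.png',i['color'])"
```

```text
clock 5.45 at [441.3 112.2  21.2] rpy [-3.141e+00 -1.000e-03  2.300e-01] F [-1.4 -0.2  8. ] w 39.7
row [0.0001, 0.0003, -0.1288, 0, 0, np.float64(-0.0)] rows>= 3
```

View pics/w3.png

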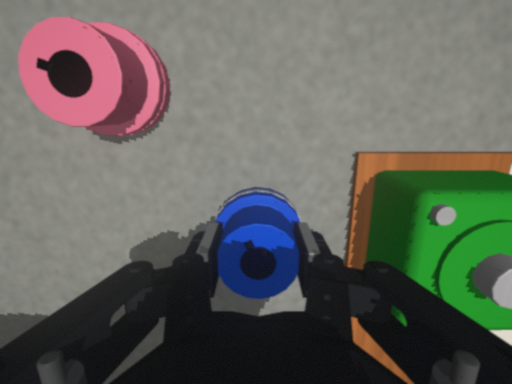

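```bash
python3 -c "
from h import *
go((441.5,112,115,.2305),(604,-124,115,.2305),(604,-124,60,.2305))"
```

```text
clock 5.5 at [441.3 112.2  21.2] rpy [-3.141e+00 -1.000e-03  2.300e-01] F [-1.4 -0.3  6.8] w 39.6
row [0.0002, 0.0002, -0.0938, 0, 0, np.float64(-0.001)] rows>= 2
row [0.1046, 0.267, -0.0938, 0, 0, np.float64(-0.001)] rows>= 5
row [0.1046, 0.267, -0.0388, 0, 0, np.float64(-0.001)] rows>= 1
```

>>> move_arm:
  moves:
    - [[0,0,-0.04,0,0,0],[0,0,-0.094,0,0,0],[0,0,-0.094,0,0,0],[0.105,0.267,-0.094,0,0,0],[0.105,0.267,-0.094,0,0,0],[0.105,0.267,-0.094,0,0,0],[0.105,0.267,-0.094,0,0,0],[0.105,0.267,-0.094,0,0,0],[0.105,0.267,-0.094,0,0,0],[0.105,0.267,-0.039,0,0,0],[0.105,0.267,-0.039,0,0,0],[0.105,0.267,-0.039,0,0,0],[0.105,0.267,-0.039,0,0,0]]

```text
clock: 7.12
eef_pos: [605.3, -124.0, 61.0]
tool_rot: [3.14, -0.003, 0.23]
force: [0.4, -0.8, -4.1]
width: 39.5
```

```bash
python3 -c "
from h import *
import pickle
i=cam('wrist');cv2.imwrite('pics/w4.png',i['color']);pickle.dump(i,open('w4.pkl','wb'))
go((604,-124,28,.2305))"
```

```text
clock 7.17 at [ 605.3 -124.1   61. ] rpy [ 3.14e+00 -3.00e-03  2.30e-01] F [-0.  -0.1 -4.3] w 39.1
row [-0.0012, -0.0003, 0.033, 0, 0, np.float64(-0.0)] rows>= 1
```

View pics/w4.png

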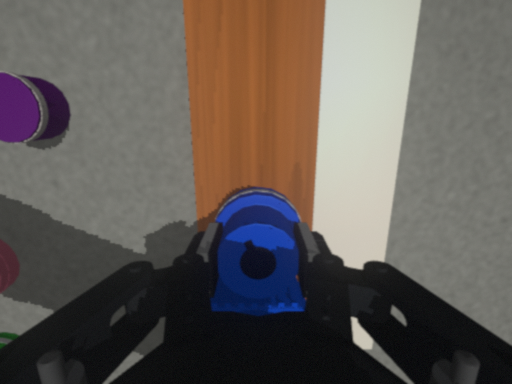

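```bash
cat > edge.py <<'E'
from h import *
import pickle,sys
def edges(i,vs,ul,um,ur=None,z=6,a=.2305):
    ex=np.array([np.cos(a),np.sin(a)])
    out={}
    for n,(lo,hi),ch in(("L",ul,"sat"),("M",um,"b"))+((("R",ur,"b"),) if ur else ()):
        P=[]
        for v in vs:
            row=i["color"][v].astype(float); row=cv2.GaussianBlur(row[None],(5,1),1)[0]
            s=(row[:,2]-row[:,0]) if ch=="sat" else row[:,0]
            g=np.abs(np.gradient(s[lo:hi])); k=int(g.argmax())
            w=g[max(0,k-2):k+3]; P.append((lo+(np.arange(max(0,k-2),max(0,k-2)+len(w))*w).sum()/w.sum(),v))
        P=np.array(P); med=np.polyfit(P[:,1],P[:,0],1); r=P[:,0]-np.polyval(med,P[:,1]); ok=np.abs(r-np.median(r))<1.5
        W=px2w(i,P[ok],z)[:,:2]; k=np.polyfit(W[:,1],W[:,0],1)
        print(n,ok.sum(),"angle %.4f"%np.arctan(-k[0]),"ex-dot %.2f"%np.mean(W@ex), "u",P[0],P[-1])
E
python3 - <<'E'
from edge import *
i=pickle.load(open("w4.pkl","rb"))
edges(i,range(5,180,5),(175,210),(305,335),(380,430))
E
```

```text
L 35 angle 0.2306 ex-dot 515.00 u [182.90010913   5.        ] [193.81835138 175.        ]
M 35 angle 0.2304 ex-dot 604.80 u [324.84809138   5.        ] [314.88090179 175.        ]
R 35 angle 0.2307 ex-dot 665.13 u [419.98071944   5.        ] [396.09603121 175.        ]
```

>>> move_arm:
  moves:
    - [[-0.001,0,0.02,0,0,0],[-0.001,0,0.03,0,0,0],[-0.001,0,0.033,0,0,0],[-0.001,0,0.034,0,0,0],[-0.001,0,0.034,0,0,0],[-0.001,0,0.034,0,0,0]]

```text
clock: 7.92
eef_pos: [601.7, -123.8, 27.0]
tool_rot: [-3.139, 0.002, 0.23]
force: [-6.5, 2.4, 17.7]
width: 39.5
```

>>> move_arm:
  moves:
    - [[0,0,-0.0005,0,0,0],[0,0,-0.0005,0,0,0]]

```text
clock: 8.18
eef_pos: [601.7, -123.8, 27.0]
tool_rot: [-3.139, 0.002, 0.23]
force: [-5.3, 2.3, 14.3]
width: 39.5
```

>>> move_arm:
  moves:
    - [[0,0,-0.0005,0,0,0],[0,0,-0.0005,0,0,0],[0,0,-0.0005,0,0,0],[0,0,-0.0005,0,0,0]]
  jaw: 1

```text
clock: 8.68
eef_pos: [603.2, -124.3, 26.1]
tool_rot: [3.142, 0.0, 0.23]
force: [-0.2, -0.8, -0.1]
width: 85.5
```

>>> move_arm:
  moves:
    - [[0,0,-0.06,0,0,0],[0,0,-0.12,0,0,0],[0,0,-0.12,0,0,0],[0,0,-0.12,0,0,0],[0,0,-0.12,0,0,0]]

```text
clock: 9.3
eef_pos: [602.1, -123.7, 144.8]
tool_rot: [-3.14, 0.003, 0.23]
force: [0.2, 0.9, -0.9]
width: 85.5
```

```bash
python3 look.py w5 blue_hub 604 -124 6
```

```text
blue_hub 0.55 [257. 189.] centroid [ 603.6 -124.2] iou-fit [ 603.7 -124.3] 0.962
9.35 [ 602.2 -123.8  144.8]
```

View pics/w5.png

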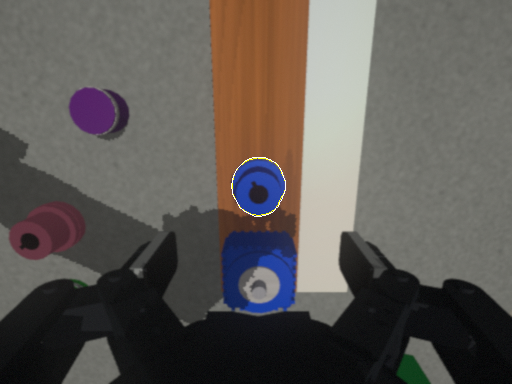

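Run:
```python
from h import *
import pickle
i=pickle.load(open("w5.pkl","rb"));a=.2305;ey=np.array([-np.sin(a),np.cos(a)])
P=[]
for u in range(310,338,3):
    s=cv2.GaussianBlur(i["color"][275:310,u,0].astype(float)[:,None],(1,5),1)[:,0];g=np.abs(np.gradient(s));k=g.argmax();P.append((u,275+(np.arange(k-2,k+3)*g[k-2:k+3]).sum()/g[k-2:k+3].sum()))
W=px2w(i,P,6)[:,:2];print(W@ey,P[0])
print(px2w(i,(260.5,287.5),70))
i=pickle.load(open("w2.pkl","rb"))
P=[]
for u in range(320,450,8):
    s=cv2.GaussianBlur(i["color"][120:145,u,2].astype(float)[:,None],(1,5),1)[:,0];g=np.abs(np.gradient(s));k=min(max(g.argmax(),2),22);P.append((u,120+(np.arange(k-2,k+3)*g[k-2:k+3]).sum()/g[k-2:k+3].sum()))
W=px2w(i,P,6)[:,:2];print(np.round(W@ey,1))
go((500,-350,190,.23),(519,-365,150,.23))
```

```text
[-394.49503144 -394.48172178 -394.38774697 -394.35224095 -394.35878379
 -394.36669991 -394.40329432 -394.39791274 -394.45926419 -394.32728192] (310, np.float64(291.8011852792297))
[[ 625.13289416 -205.69970594   70.        ]]
[55.7 46.5 46.6 46.5 46.5 46.5 46.5 46.5 46.5 45.9 55.8 55.8 55.8 55.8
 55.8 55.8 55.8]
clock 9.4 at [ 602.3 -124.   144.9] rpy [-3.141e+00  2.000e-03  2.300e-01] F [-1.4 -0.8  0.1] w 85.7
row [-0.1511, 0.1967, -0.0451, 0, 0, np.float64(-0.0)] rows>= 5
row [-0.136, 0.2157, -0.0051, 0, 0, np.float64(-0.0)] rows>= 1
```

>>> move_arm:
  moves:
    - [[-0.136,0.212,-0.006,0,0,0],[-0.136,0.212,-0.006,0,0,0],[-0.136,0.212,-0.006,0,0,0],[-0.136,0.212,-0.006,0,0,0],[-0.136,0.212,-0.006,0,0,0],[-0.136,0.212,-0.006,0,0,0],[-0.136,0.212,-0.006,0,0,0],[-0.136,0.212,-0.006,0,0,0]]

```text
clock: 10.4
eef_pos: [520.0, -359.8, 152.0]
tool_rot: [-3.141, -0.0, 0.233]
force: [0.1, 0.3, -0.6]
width: 85.3
```

```bash
python3 look.py w6 red_spider 519 -364 0
```

```text
red_spider 0.62 [253. 193.] centroid [ 519.6 -371.3] iou-fit [ 520.1 -372.2] 0.791
10.45 [ 519.9 -360.1  152.1]
```

View pics/w6.png

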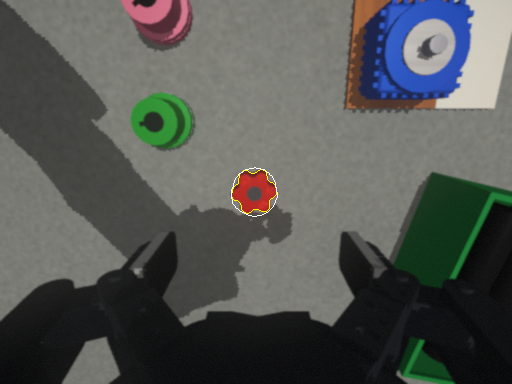

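Run:
```python
from h import *
import pickle
i=pickle.load(open("w6.pkl","rb"))
print(np.round(px2w(i,[(254.5,191.5),(255,194)],22),1),np.round(px2w(i,[(254.5,193.5)],11),1))
print("bin",np.round(px2w(i,[(432,175),(402,255),(380,250)],60),1))
cv2.imwrite("pics/w6c.png",cv2.resize(i["color"][155:230,215:295],None,fx=7,fy=7,interpolation=cv2.INTER_CUBIC))
```

```text
[[ 520.2 -369.2   22. ]
 [ 521.3 -371.8   22. ]] [[ 521.3 -374.6   11. ]]
bin [[ 666.8 -307.5   60. ]
 [ 670.  -387.4   60. ]
 [ 647.7 -387.2   60. ]]
```

View pics/w6c.png

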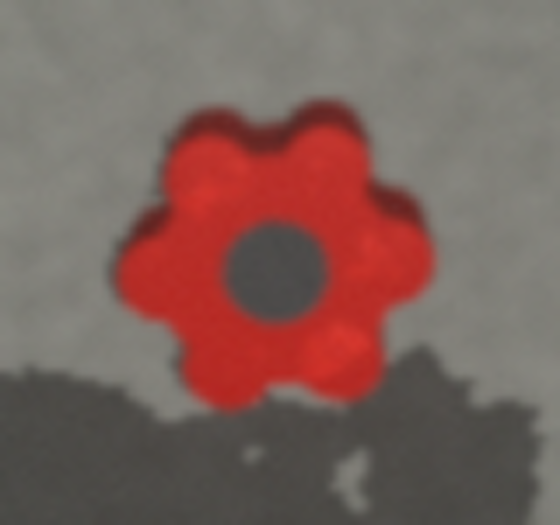

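```bash
python3 -c "
from h import *
go((519.8,-371.3,60,-.22),(519.8,-371.3,3,-.22))"
```

```text
clock 10.5 at [ 519.7 -360.5  152.2] rpy [-3.141 -0.     0.232] F [ 0.8 -0.1  0.2] w 85.1
row [-0.0024, 0.0106, 0.0922, 0, 0, np.float64(0.452)] rows>= 3
row [-0.0024, 0.0106, 0.1492, 0, 0, np.float64(0.452)] rows>= 1
```

>>> move_arm:
  moves:
    - [[-0.002,0.01,0.05,0,0,0.187],[-0.002,0.01,0.09,0,0,0.374],[-0.002,0.01,0.11,0,0,0.452],[-0.002,0.01,0.149,0,0,0.452],[-0.002,0.01,0.149,0,0,0.452],[-0.002,0.01,0.149,0,0,0.452]]

```text
clock: 11.25
eef_pos: [520.0, -372.3, 4.4]
tool_rot: [3.141, -0.001, -0.222]
force: [-0.2, -0.8, 1.2]
width: 85.4
```

>>> move_arm:
  moves:
    - [[0,0,0,0,0,0],[0,0,0,0,0,0],[0,0,0,0,0,0],[0,0,0,0,0,0],[0,0,0,0,0,0]]
  jaw: 0

```text
clock: 11.88
eef_pos: [520.1, -372.2, 4.8]
tool_rot: [3.141, -0.002, -0.222]
force: [-1.2, 1.8, 6.5]
width: 41.0
```

```bash
python3 -c "
from h import *
i=cam('wrist');cv2.imwrite('pics/w7.png',i['color'])
go((519.8,-371.3,130,-.22),(583.7,-36.9,130,-.22),(583.7,-36.9,40,-.22))"
```

```text
clock 11.93 at [ 520.1 -372.3    4.8] rpy [ 3.141e+00 -2.000e-03 -2.220e-01] F [-1.   0.9  5.8] w 41.3
row [-0.0005, -0.0009, -0.1252, 0, 0, np.float64(-0.002)] rows>= 3
row [-0.0118, -0.3411, -0.1252, 0, 0, np.float64(-0.002)] rows>= 6
row [-0.0118, -0.3411, -0.0352, 0, 0, np.float64(-0.002)] rows>= 2
```

View pics/w7.png

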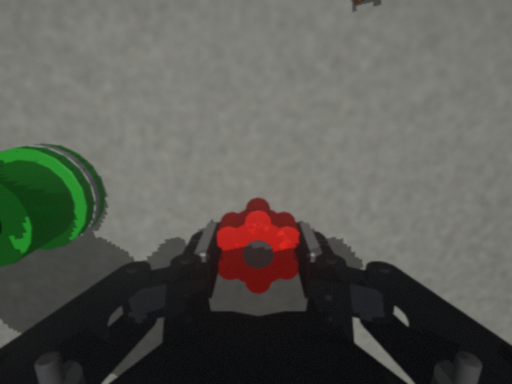

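>>> move_arm:
  moves:
    - [[0,0,-0.06,0,0,0],[0,0,-0.12,0,0,0],[-0.012,-0.341,-0.125,0,0,0],[-0.012,-0.341,-0.125,0,0,0],[-0.012,-0.341,-0.125,0,0,0],[-0.012,-0.341,-0.125,0,0,0],[-0.012,-0.341,-0.125,0,0,0],[-0.012,-0.341,-0.125,0,0,0],[-0.012,-0.341,-0.125,0,0,0],[-0.012,-0.341,-0.035,0,0,0],[-0.012,-0.341,-0.035,0,0,0],[-0.012,-0.341,-0.035,0,0,0],[-0.012,-0.341,-0.035,0,0,0]]

```text
clock: 13.55
eef_pos: [583.6, -38.2, 39.6]
tool_rot: [3.141, -0.002, -0.224]
force: [0.9, -0.3, 0.2]
width: 41.4
```

```bash
python3 -c "
from h import *
i=cam('wrist');cv2.imwrite('pics/w8.png',i['color'][150:,130:390])
z=i['T'][2,3]
s=ctrl.read_state()
print(np.round(px2w(i,(258,254),s['eef_pos'][2]+17.2),1))
cv2.imwrite('pics/w8.png',cv2.resize(i['color'][190:310,180:340],None,fx=4,fy=4))
go((583.7,-36.9,11,-.22))"
```

```text
[[584.3 -37.5  57.1]]
clock 13.6 at [583.9 -37.9  39.9] rpy [ 3.141e+00 -3.000e-03 -2.230e-01] F [ 0.7  0.9 -0. ] w 41.1
row [-0.0004, -0.0009, 0.0289, 0, 0, np.float64(-0.003)] rows>= 1
```

View pics/w8.png

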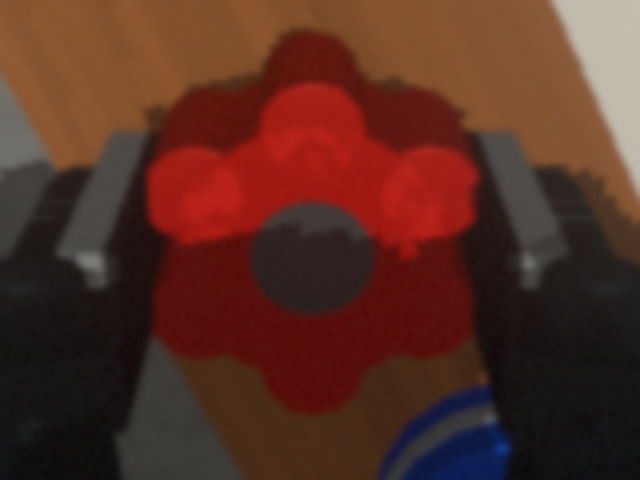

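>>> move_arm:
  moves:
    - [[-0.001,-0.0005,0.02,0,0,0],[-0.001,-0.0005,0.028,0,0,0],[-0.001,-0.0005,0.029,0,0,0],[-0.001,-0.0005,0.029,0,0,0],[-0.001,-0.0005,0.029,0,0,0]]

```text
clock: 14.22
eef_pos: [582.4, -35.9, 10.8]
tool_rot: [-3.141, -0.001, -0.222]
force: [-2.6, 1.2, 5.4]
width: 41.2
```

>>> move_arm:
  moves:
    - [[0,0,0,0,0,0],[0,0,0,0,0,0],[0,0,0,0,0,0],[0,0,0,0,0,0]]
  jaw: 1

```text
clock: 14.72
eef_pos: [581.9, -35.9, 9.2]
tool_rot: [3.142, 0.0, -0.222]
force: [-0.3, 0.1, 0.8]
width: 85.2
```

>>> move_arm:
  moves:
    - [[0,0,-0.06,0,0,0],[0,0,-0.12,0,0,-0.187],[0,0,-0.14,0,0,-0.374],[0,0,-0.14,0,0,-0.454],[0,0,-0.14,0,0,-0.454],[0,0,-0.14,0,0,-0.454]]

```text
clock: 15.48
eef_pos: [581.6, -35.9, 148.8]
tool_rot: [-3.141, 0.001, 0.23]
force: [-0.6, 0.1, 0.1]
width: 85.2
```

```bash
python3 look.py w9 red_spider 583 -37 6
python3 - <<'E'
from h import *
import pickle
i=pickle.load(open("w9.pkl","rb"))
cv2.imwrite("pics/w9c.png",cv2.resize(i["color"][150:230,210:310],None,fx=6,fy=6,interpolation=cv2.INTER_CUBIC))
print(w2px(i,[583.7,-36.9,28]))
go((430,-300,150,.23),(416,-312,150,.23))
E
```

```text
red_spider 0.66 [253. 184.] centroid [582.2 -35.1] iou-fit [582.5 -34.6] 0.785
15.525 [581.5 -35.9 148.7]
[[258.40103376 186.60678796]]
clock 15.57 at [581.6 -35.9 148.7] rpy [3.142e+00 1.000e-03 2.310e-01] F [ 0.7 -0.2 -0.4] w 84.8
row [-0.2081, 0.2224, -0.0013, 0, 0, np.float64(0.001)] rows>= 5
row [-0.2244, 0.2309, -0.0013, 0, 0, np.float64(0.001)] rows>= 1
```

View pics/w9.png

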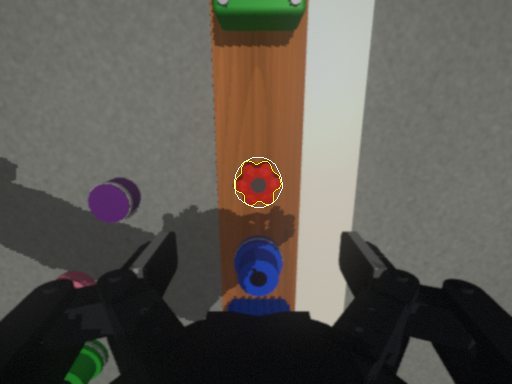

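View pics/w9c.png

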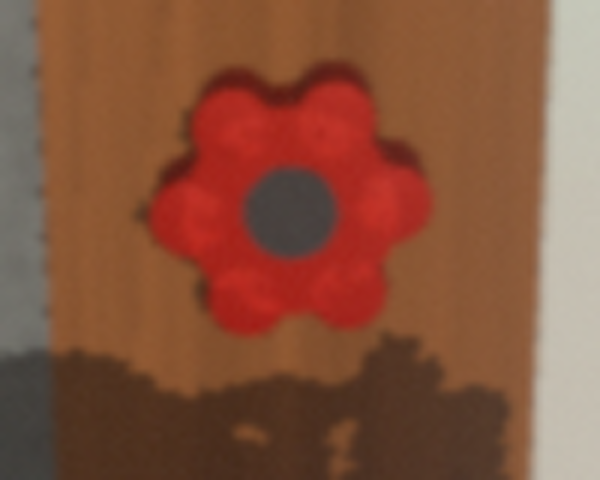

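Run:
```python
from h import *
from edge import *
i=pickle.load(open("w9.pkl","rb"));a=.2305;ex=np.array([np.cos(a),np.sin(a)]);ey=np.array([-ex[1],ex[0]])
edges(i,range(50,150,5),(205,225),(295,315),(350,380))
c=i["color"].astype(int)
m=(c[...,2]>90)&(c[...,2]>2.2*c[...,1])&(c[...,2]>2.2*c[...,0]);m[:150]=0;m[230:]=0;m[:,:220]=0;m[:,300:]=0
p=px2w(i,(258.1,184.8),28)[0,:2];print("spider",p,p@ex,p@ey)
m=(c[...,0]>60)&(c[...,0]>1.6*c[...,2])&(c[...,0]>1.4*c[...,1]);m[:230]=0;m[296:]=0;m[:,:225]=0;m[:,290:]=0
q=locate(i,"blue_hub",m,603.7,-124.2,6);print("hub",q,np.array(q[1])@ex,np.array(q[1])@ey)
```

```text
L 20 angle 0.2323 ex-dot 515.05 u [211.30620421  50.        ] [215.26911544 145.        ]
M 20 angle 0.2301 ex-dot 604.73 u [305.88257938  50.        ] [301.35035023 145.        ]
R 20 angle 0.2313 ex-dot 665.15 u [369.12686819  50.        ] [359.81998183 145.        ]
spider [582.97737752 -35.14841608] 559.5287984483824 -167.4083556912637
hub (array([ 604.4, -126.5]), array([ 603.5, -124.4]), np.float64(0.85)) 559.1178412899532 -258.9881262746666
```

>>> move_arm:
  moves:
    - [[0.001,0,0.04,0,0,0.187],[0.001,0,0.08,0,0,0.374],[0.001,0,0.1,0,0,0.453],[0.001,0,0.138,0,0,0.453],[0.001,0,0.138,0,0,0.453],[0.001,0,0.138,0,0,0.453],[0.001,0,0.138,0,0,0.453]]

```text
clock: 16.45
eef_pos: [584.0, -35.9, 12.8]
tool_rot: [-3.141, -0.002, -0.221]
force: [0.1, -0.7, 0.1]
width: 85.2
```

>>> move_arm:
  moves:
    - [[0,0,0,0,0,0],[0,0,0,0,0,0],[0,0,0,0,0,0],[0,0,0,0,0,0],[0,0,0,0,0,0]]
  jaw: 0

```text
clock: 17.08
eef_pos: [583.3, -35.5, 12.2]
tool_rot: [-3.141, -0.001, -0.221]
force: [-0.5, 0.1, 6.1]
width: 41.3
```

>>> move_arm:
  moves:
    - [[0,0.001,-0.006,0,0,0],[0,0.002,-0.006,0,0,0],[0,0.002,-0.006,0,0,0],[0,0.002,-0.006,0,0,0]]

```text
clock: 17.58
eef_pos: [582.3, -37.5, 17.1]
tool_rot: [3.142, 0.0, -0.221]
force: [0.0, 0.1, -1.5]
width: 41.2
```

```bash
python3 -c "
from h import *
s=ctrl.read_state()
i=cam('wrist');cv2.imwrite('pics/w10.png',cv2.resize(i['color'][190:310,180:340],None,fx=4,fy=4))
print(w2px(i,[583.7,-36.9,s['eef_pos'][2]+17.2]))
go((583.7,-36.9,11,-.22))"
```

```text
[[259.32682342 253.50483344]]
clock 17.62 at [582.3 -37.5  17.1] rpy [ 3.142  0.    -0.221] F [-0.9 -0.1 -0.5] w 41.3
row [0.0012, -0.0009, 0.0061, 0, 0, np.float64(-0.001)] rows>= 1
```

View pics/w10.png

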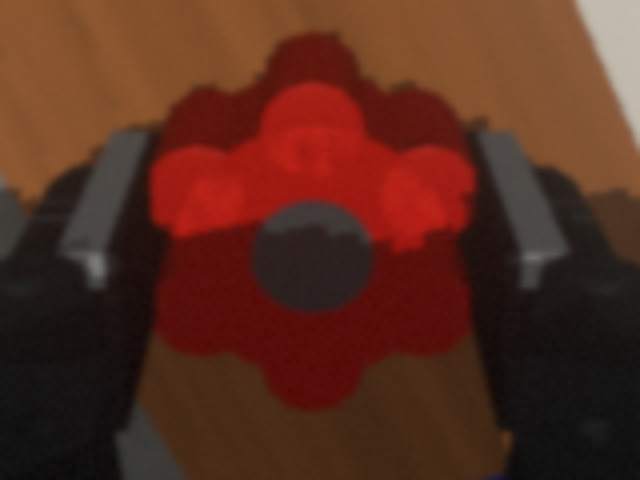

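>>> move_arm:
  moves:
    - [[0.0005,0,0.003,0,0,0],[0.0005,0,0.0048,0,0,0],[0.0005,0,0.0048,0,0,0],[0.0005,0,0.0048,0,0,0]]

```text
clock: 18.12
eef_pos: [582.9, -37.7, 12.4]
tool_rot: [3.142, 0.0, -0.221]
force: [0.3, -0.6, -0.7]
width: 41.5
```

>>> move_arm:
  moves:
    - [[0,0,0,0,0,0],[0,0,0,0,0,0],[0,0,0,0,0,0],[0,0,0,0,0,0]]
  jaw: 1

```text
clock: 18.62
eef_pos: [583.0, -37.7, 12.5]
tool_rot: [-3.142, -0.0, -0.221]
force: [0.0, -0.1, 0.3]
width: 85.4
```

>>> move_arm:
  moves:
    - [[0,0,-0.06,0,0,0],[0,0,-0.12,0,0,-0.187],[0,0,-0.14,0,0,-0.374],[0,0,-0.14,0,0,-0.453],[0,0,-0.14,0,0,-0.453],[0,0,-0.14,0,0,-0.453]]

```text
clock: 19.38
eef_pos: [582.6, -37.7, 152.1]
tool_rot: [-3.141, 0.001, 0.23]
force: [-0.4, -0.1, -1.1]
width: 85.5
```

Run:
```python
from h import *
i=cam("wrist")
cv2.imwrite("pics/w11c.png",cv2.resize(i["color"][150:230,210:310],None,fx=6,fy=6,interpolation=cv2.INTER_CUBIC))
print((w2px(i,[583.7,-36.9,28])-[210,150]+.5)*6-.5)
go((430,-300,150,.23),(416,-312,150,.23))
```

```text
[[289.35594246 205.56619063]]
clock 19.43 at [582.6 -37.7 152. ] rpy [-3.141e+00  1.000e-03  2.310e-01] F [ 0.2 -0.4 -0.2] w 85.6
row [-0.2085, 0.2205, 0.002, 0, 0, np.float64(0.001)] rows>= 5
row [-0.2249, 0.2289, 0.002, 0, 0, np.float64(0.001)] rows>= 1
```

View pics/w11c.png

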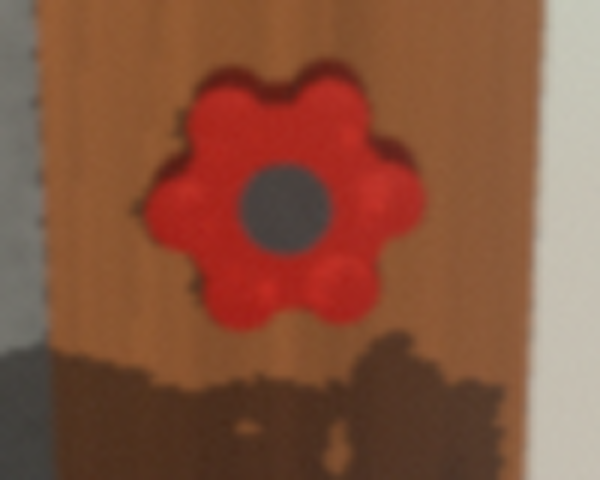

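>>> move_arm:
  moves:
    - [[-0.225,0.229,0.002,0,0,0],[-0.225,0.229,0.002,0,0,0],[-0.225,0.229,0.002,0,0,0],[-0.225,0.229,0.002,0,0,0],[-0.225,0.229,0.002,0,0,0],[-0.225,0.229,0.002,0,0,0],[-0.225,0.229,0.002,0,0,0],[-0.225,0.229,0.002,0,0,0]]

```text
clock: 20.42
eef_pos: [417.7, -310.4, 150.1]
tool_rot: [-3.14, -0.0, 0.235]
force: [0.3, -0.0, -0.8]
width: 85.5
```

```bash
python3 look.py w12 green_hub 416 -314 0
```

```text
green_hub 0.65 [453.  76.] centroid [ 575.9 -168.8] iou-fit [ 587.4 -164.1] 0.391
green_hub 0.63 [257.  91.] centroid [ 397.3 -224.1] iou-fit [ 397.7 -224. ] 0.956
green_hub 0.62 [254. 188.] centroid [ 416.1 -320.3] iou-fit [ 416.  -320.3] 0.946
20.475 [ 417.8 -310.4  150.2]
```

View pics/w12.png

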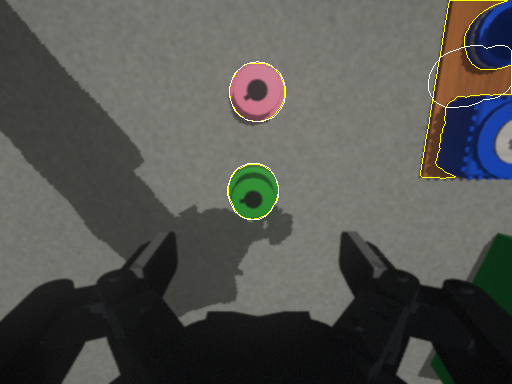

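```bash
python3 -c "
from h import *
import pickle;i=pickle.load(open('w12.pkl','rb'))
cv2.imwrite('pics/w12c.png',cv2.resize(i['color'][50:230,200:310],None,fx=3,fy=3))
go((416,-320.3,60,.23),(416,-320.3,21,.23))"
```

```text
clock 20.52 at [ 417.8 -310.5  150.2] rpy [-3.141 -0.     0.235] F [-0.6  0.7  0.2] w 85.1
row [-0.004, 0.0091, 0.0902, 0, 0, np.float64(0.005)] rows>= 2
row [-0.004, 0.0091, 0.1292, 0, 0, np.float64(0.005)] rows>= 1
```

View pics/w12c.png

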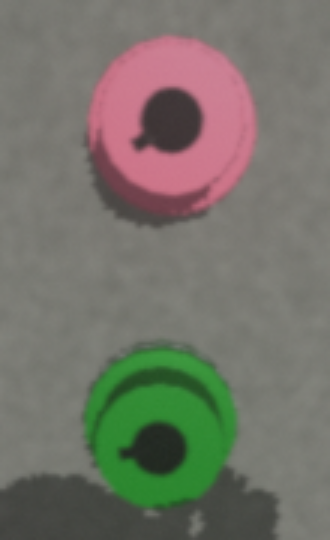

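The crop shows the pink look-alike at (257,91) and the green hub at (253,190), which has the steel band round its foot. The green one is meant.

>>> move_arm:
  moves:
    - [[-0.003,0.009,0.05,0,0,0.005],[-0.003,0.009,0.09,0,0,0.005],[-0.003,0.009,0.128,0,0,0.005],[-0.003,0.009,0.128,0,0,0.005],[-0.003,0.009,0.128,0,0,0.005],[-0.003,0.009,0.128,0,0,0.005]]

```text
clock: 21.28
eef_pos: [416.9, -322.2, 24.1]
tool_rot: [3.139, -0.002, 0.228]
force: [-0.1, 0.2, -0.8]
width: 85.4
```

>>> move_arm:
  moves:
    - [[0,0,0,0,0,0],[0,0,0,0,0,0],[0,0,0,0,0,0],[0,0,0,0,0,0],[0,0,0,0,0,0]]
  jaw: 0

```text
clock: 21.9
eef_pos: [415.9, -321.8, 23.3]
tool_rot: [3.141, -0.001, 0.227]
force: [-0.8, 0.5, 8.2]
width: 39.4
```

```bash
python3 -c "
from h import *
i=cam('wrist');cv2.imwrite('pics/w13.png',i['color'])
o=np.array([583.7,-36.9]);a=.2305
print(o+90*np.array([-np.sin(a),np.cos(a)]))
go((416,-320.3,130,.2305),(563.1,50.7,130,.2305),(563.1,50.7,60,.2305))"
```

```text
[563.13821046  50.71970561]
clock 21.95 at [ 415.9 -321.8   23.3] rpy [ 3.141e+00 -1.000e-03  2.270e-01] F [-2.   0.8  6.5] w 39.7
row [0.0004, -0.0015, -0.1067, 0, 0, np.float64(-0.004)] rows>= 2
row [0.2272, -0.3299, -0.1067, 0, 0, np.float64(-0.004)] rows>= 7
row [0.2272, -0.3299, -0.0367, 0, 0, np.float64(-0.004)] rows>= 2
```

View pics/w13.png

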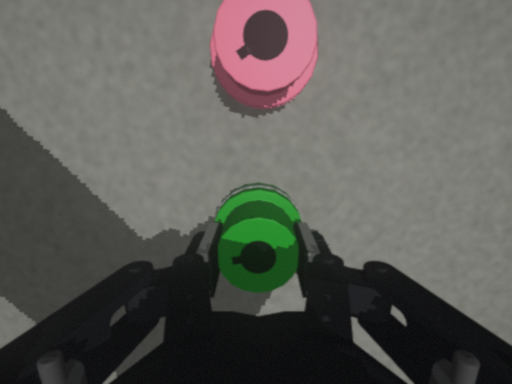

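>>> move_arm:
  moves:
    - [[0,0,-0.06,0,0,0],[0,0,-0.105,0,0,0],[0.227,-0.329,-0.107,0,0,-0.004],[0.227,-0.329,-0.107,0,0,-0.004],[0.227,-0.329,-0.107,0,0,-0.004],[0.227,-0.329,-0.107,0,0,-0.004],[0.227,-0.329,-0.107,0,0,-0.004],[0.227,-0.329,-0.107,0,0,-0.004],[0.227,-0.329,-0.107,0,0,-0.004],[0.227,-0.329,-0.107,0,0,-0.004],[0.227,-0.329,-0.037,0,0,-0.004],[0.227,-0.329,-0.037,0,0,-0.004],[0.227,-0.329,-0.037,0,0,-0.004],[0.227,-0.329,-0.037,0,0,-0.004]]

```text
clock: 23.7
eef_pos: [564.3, 49.0, 61.3]
tool_rot: [3.141, -0.003, 0.23]
force: [0.4, 0.3, -3.9]
width: 39.4
```

```bash
python3 -c "
from h import *
s=ctrl.read_state()
i=cam('wrist');cv2.imwrite('pics/w14.png',i['color'][:,:])
print('want top at',w2px(i,[563.1,50.7,s['eef_pos'][2]+21.7]))
cv2.imwrite('pics/w14c.png',cv2.resize(i['color'][180:310,190:330],None,fx=4,fy=4))
go((563.1,50.7,29.3,.2305))"
```

```text
want top at [[253.57641274 255.59609611]]
clock 23.75 at [564.3  49.4  61.3] rpy [ 3.141e+00 -3.000e-03  2.300e-01] F [ 0.2  0.2 -3.7] w 39.4
row [-0.0008, -0.0015, 0.032, 0, 0, np.float64(-0.0)] rows>= 1
```

View pics/w14.png

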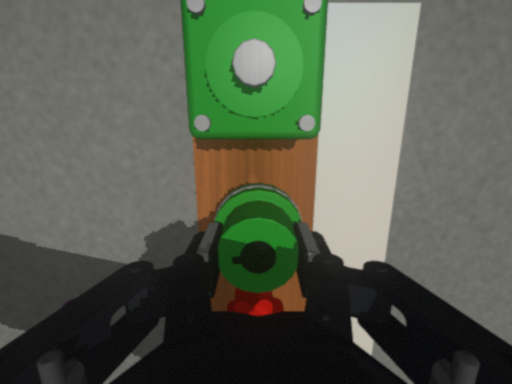

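View pics/w14c.png

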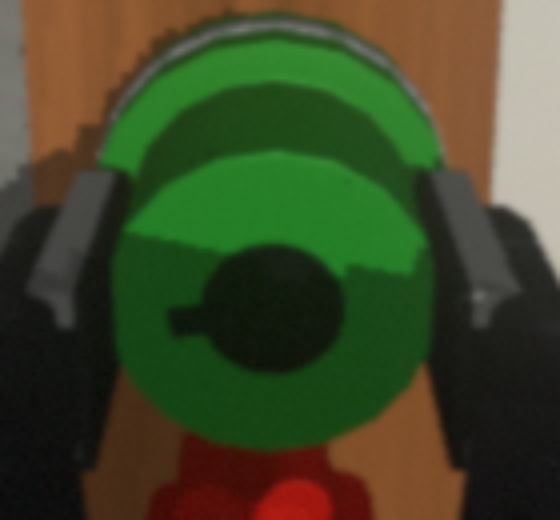

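>>> move_arm:
  moves:
    - [[-0.002,-0.0005,0.02,0,0,0],[-0.002,-0.0005,0.03,0,0,0],[-0.002,-0.0005,0.03,0,0,0],[-0.002,-0.0005,0.03,0,0,0],[-0.002,-0.0005,0.03,0,0,0]]

```text
clock: 24.38
eef_pos: [561.1, 49.9, 29.9]
tool_rot: [3.141, -0.001, 0.231]
force: [-0.4, 0.1, -3.2]
width: 39.6
```

```bash
python3 -c "
from h import *
s=ctrl.read_state()
i=cam('wrist')
print('want top at',w2px(i,[563.1,50.7,s['eef_pos'][2]+21.7]))
cv2.imwrite('pics/w15c.png',cv2.resize(i['color'][180:310,190:330],None,fx=4,fy=4))
go((563.1,50.7,29.3,.2305))"
```

```text
want top at [[259.36274015 258.49065696]]
clock 24.43 at [561.   49.9  29.8] rpy [ 3.141 -0.     0.231] F [ 0.1  0.4 -3. ] w 39.3
row [0.0022, -0.0003, 0.0005, 0, 0, np.float64(0.001)] rows>= 1
```

View pics/w15c.png

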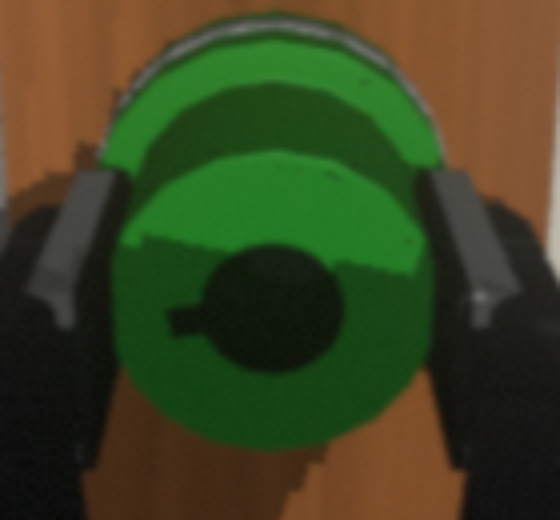

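>>> move_arm:
  moves:
    - [[0.0003,0.0005,0,0,0,0],[0.0003,0.0005,0.001,0,0,0],[0.0003,0.0005,0.001,0,0,0]]

```text
clock: 24.8
eef_pos: [561.4, 49.5, 29.3]
tool_rot: [-3.141, -0.001, 0.231]
force: [-2.4, 0.3, 5.2]
width: 39.6
```

>>> move_arm:
  moves:
    - [[0,0,0,0,0,0],[0,0,0,0,0,0],[0,0,0,0,0,0],[0,0,0,0,0,0]]
  jaw: 1

```text
clock: 25.3
eef_pos: [561.3, 49.5, 28.4]
tool_rot: [3.142, 0.0, 0.231]
force: [0.1, -0.7, 0.6]
width: 85.3
```

>>> move_arm:
  moves:
    - [[0,0,-0.06,0,0,0],[0,0,-0.12,0,0,0],[0,0,-0.13,0,0,0],[0,0,-0.13,0,0,0],[0,0,-0.13,0,0,0],[0,0,-0.13,0,0,0]]

```text
clock: 26.05
eef_pos: [560.3, 49.5, 157.0]
tool_rot: [-3.141, 0.003, 0.231]
force: [0.1, 0.0, -0.5]
width: 85.5
```

```bash
python3 look.py w16 green_hub 563 50 6; python3 -c "
from h import *
go((535,340,150,.23),(524,362,150,.23))"
```

```text
green_hub 0.89 [ 88. 361.] centroid [ 404.3 -232.6] iou-fit [ 407.5 -240.6] 0.629
green_hub 0.55 [260. 178.] centroid [561.8  51. ] iou-fit [561.8  50.4] 0.951
26.1 [560.4  49.4 157.2]
clock 26.15 at [560.6  49.4 157.4] rpy [-3.142e+00  2.000e-03  2.310e-01] F [ 0.7  1.  -0.8] w 85.5
row [0.0415, -0.2888, 0.0074, 0, 0, np.float64(0.001)] rows>= 5
row [0.0358, -0.3127, 0.0074, 0, 0, np.float64(0.001)] rows>= 1
```

View pics/w16.png

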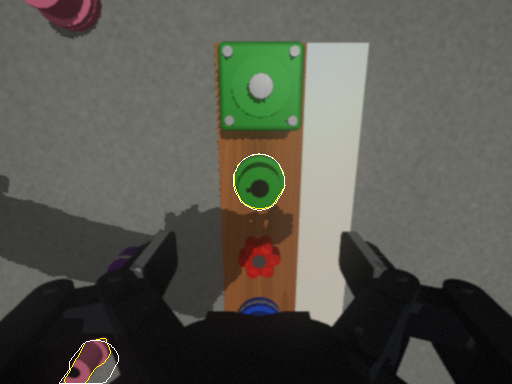

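Run:
```python
from edge import *
i=pickle.load(open("w16.pkl","rb"))
edges(i,range(135,172,3),(210,232),(292,308),(345,372))
print(np.array([561.8,50.7])@[.9735,.2285],np.array([561.8,50.7])@[-.2285,.9735])
```

```text
L 13 angle 0.2406 ex-dot 515.07 u [217.23409806 135.        ] [219.05468182 171.        ]
M 13 angle 0.2320 ex-dot 604.82 u [302.23556283 135.        ] [300.84692232 171.        ]
R 13 angle 0.2311 ex-dot 665.24 u [359.27723617 135.        ] [355.91030088 171.        ]
558.49725 -79.01484999999998
```

>>> move_arm:
  moves:
    - [[0.036,-0.308,0.007,0,0,0],[0.036,-0.308,0.007,0,0,0],[0.036,-0.308,0.007,0,0,0],[0.036,-0.308,0.007,0,0,0],[0.036,-0.308,0.007,0,0,0],[0.036,-0.308,0.007,0,0,0],[0.036,-0.308,0.007,0,0,0],[0.036,-0.308,0.007,0,0,0]]

```text
clock: 27.15
eef_pos: [526.5, 355.4, 151.5]
tool_rot: [3.14, 0.0, 0.228]
force: [-0.1, -0.0, 0.1]
width: 85.6
```

```bash
python3 look.py w17 brass_ring 524 361 0
```

```text
brass_ring 0.78 [253. 180.] centroid [521.8 362.4] iou-fit [522.3 362.3] 0.921
brass_ring 0.48 [366. 191.] centroid [644.3 370.6] iou-fit [661.2 405.3] 0.169
27.2 [526.5 355.6 151.7]
```

View pics/w17.png

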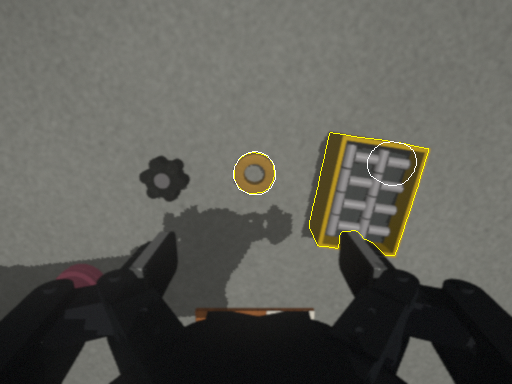

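>>> move_arm:
  moves:
    - [[-0.004,-0.007,0.05,0,0,0],[-0.004,-0.007,0.1,0,0,0],[-0.004,-0.007,0.148,0,0,0],[-0.004,-0.007,0.148,0,0,0],[-0.004,-0.007,0.148,0,0,0]]
  jaw: 0.75

```text
clock: 27.88
eef_pos: [521.9, 363.2, 5.2]
tool_rot: [-3.141, -0.002, 0.23]
force: [0.3, 0.2, 0.6]
width: 63.9
```

>>> move_arm:
  moves:
    - [[0,0,0,0,0,0],[0,0,0,0,0,0],[0,0,0,0,0,0],[0,0,0,0,0,0],[0,0,0,0,0,0]]
  jaw: 0

```text
clock: 28.5
eef_pos: [521.8, 364.2, 6.5]
tool_rot: [-3.14, -0.004, 0.231]
force: [-1.8, -1.1, 8.4]
width: 40.8
```

```bash
python3 -c "
from h import *
i=cam('wrist');cv2.imwrite('pics/w18.png',i['color'])
go((522,362,130,.2305),(561.8,50.6,130,.2305),(561.8,50.6,90,.2305))"
```

```text
clock 28.55 at [521.8 364.2   6.5] rpy [-3.14  -0.004  0.231] F [-1.  -0.9  7.6] w 40.4
row [-0.0003, 0.0022, -0.1235, 0, 0, np.float64(0.0)] rows>= 2
row [-0.0328, 0.3144, -0.1235, 0, 0, np.float64(0.0)] rows>= 6
row [-0.0328, 0.3144, -0.0835, 0, 0, np.float64(0.0)] rows>= 1
```

View pics/w18.png

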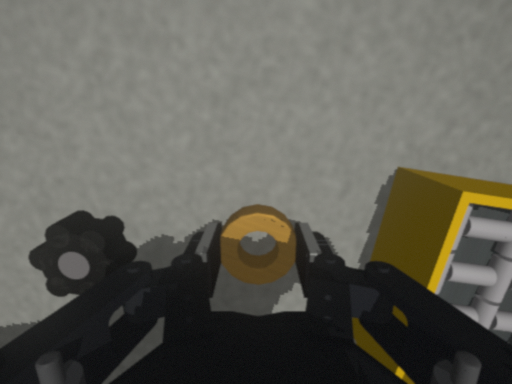

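>>> move_arm:
  moves:
    - [[0,0,-0.06,0,0,0],[0,0,-0.12,0,0,0],[-0.033,0.314,-0.124,0,0,0],[-0.033,0.314,-0.124,0,0,0],[-0.033,0.314,-0.124,0,0,0],[-0.033,0.314,-0.124,0,0,0],[-0.033,0.314,-0.124,0,0,0],[-0.033,0.314,-0.124,0,0,0],[-0.033,0.314,-0.124,0,0,0],[-0.033,0.314,-0.06,0,0,0],[-0.033,0.314,-0.06,0,0,0],[-0.033,0.314,-0.06,0,0,0],[-0.033,0.314,-0.06,0,0,0]]

```text
clock: 30.18
eef_pos: [561.6, 50.8, 65.6]
tool_rot: [3.141, -0.004, 0.232]
force: [1.0, 0.7, -1.2]
width: 40.3
```

```bash
python3 -c "
from h import *
s=ctrl.read_state();z=s['eef_pos'][2]
i=cam('wrist')
cv2.imwrite('pics/w19.png',i['color'])
print('want (crop) top at',(w2px(i,[[561.8,50.6,z+9.5],[561.8,50.6,z-6.5]])-[190,180]+.5)*4-.5)
cv2.imwrite('pics/w19c.png',cv2.resize(i['color'][180:310,190:330],None,fx=4,fy=4))
go((561.8,50.6,58,.2305))"
```

```text
want (crop) top at [[264.22539587 272.38364234]
 [264.64361143 220.98066804]]
clock 30.23 at [561.4  50.7  65.5] rpy [ 3.141 -0.004  0.232] F [ 0.7 -0.5 -1.5] w 40.5
row [0.0003, 0.0002, 0.0075, 0, 0, np.float64(0.001)] rows>= 1
```

View pics/w19c.png

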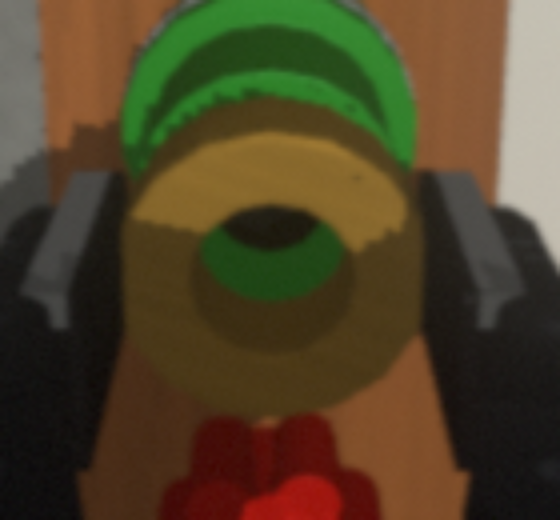

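View pics/w19.png

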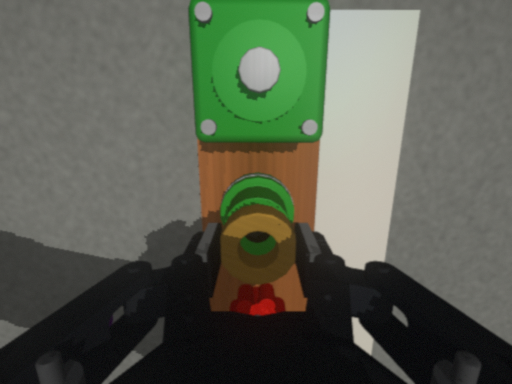

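>>> move_arm:
  moves:
    - [[-0.0008,0,0.005,0,0,0],[-0.0008,0,0.006,0,0,0],[-0.0008,0,0.006,0,0,0],[-0.0008,0,0.006,0,0,0]]

```text
clock: 30.72
eef_pos: [559.2, 50.2, 57.6]
tool_rot: [-3.141, 0.0, 0.231]
force: [-0.9, 0.1, 0.8]
width: 40.6
```

```bash
python3 -c "
from h import *
s=ctrl.read_state();z=s['eef_pos'][2]
i=cam('wrist')
print('want (crop) top at',(w2px(i,[[561.8,50.6,z+9.5],[561.8,50.6,z-6.5],[561.8,50.6,24]])-[190,180]+.5)*4-.5)
cv2.imwrite('pics/w20c.png',cv2.resize(i['color'][180:310,190:330],None,fx=4,fy=4))
go((561.8,50.6,57.5,.2305))"
```

```text
want (crop) top at [[282.21971151 271.96636897]
 [281.33680363 220.6749499 ]
 [280.17130683 152.96688462]]
clock 30.77 at [559.2  50.2  57.6] rpy [-3.141  0.     0.231] F [-1.   1.1  1.5] w 40.5
row [0.0026, 0.0002, 0.0001, 0, 0, np.float64(0.001)] rows>= 1
```

View pics/w20c.png

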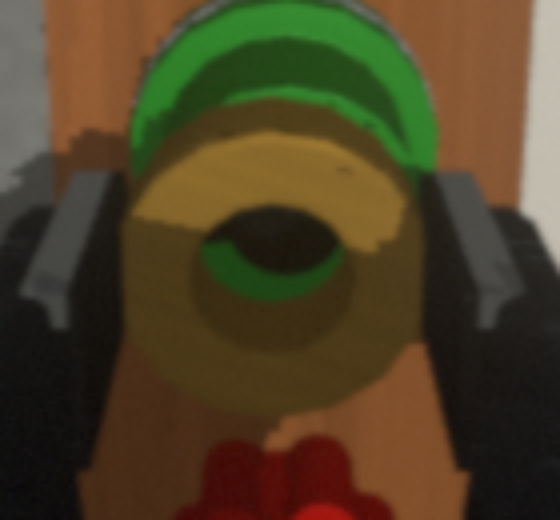

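>>> move_arm:
  moves:
    - [[0.0015,0,-0.001,0,0,0],[0.0015,0,-0.001,0,0,0],[0.0015,0,-0.001,0,0,0]]

```text
clock: 31.15
eef_pos: [560.8, 50.4, 58.4]
tool_rot: [3.142, 0.0, 0.231]
force: [0.3, -0.1, -1.1]
width: 40.7
```

```bash
python3 -c "
from h import *
s=ctrl.read_state();z=s['eef_pos'][2]
i=cam('wrist')
print('want (crop) top at',(w2px(i,[[561.8,50.6,z+9.5],[561.8,50.6,z-6.5],[561.8,50.6,24]])-[190,180]+.5)*4-.5)
cv2.imwrite('pics/w21c.png',cv2.resize(i['color'][180:310,190:330],None,fx=4,fy=4))
go((561.8,50.6,57.5,.2305))"
```

```text
want (crop) top at [[270.41982939 270.83487303]
 [270.64461461 219.59393749]
 [270.94935344 150.12717058]]
clock 31.2 at [560.7  50.4  58.4] rpy [3.142 0.    0.231] F [ 0.  -0.4 -0.7] w 40.9
row [0.0011, 0.0001, 0.0009, 0, 0, np.float64(0.0)] rows>= 1
```

View pics/w21c.png

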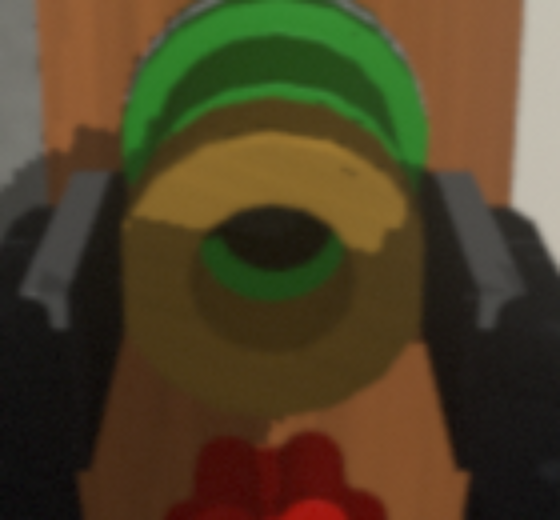

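>>> move_arm:
  moves:
    - [[0.0002,0,0.0007,0,0,0],[0.0002,0,0.0007,0,0,0]]

```text
clock: 31.45
eef_pos: [560.9, 50.5, 57.7]
tool_rot: [-3.142, 0.0, 0.231]
force: [0.5, 0.3, -1.5]
width: 40.7
```

>>> move_arm:
  moves:
    - [[0,0,0,0,0,0],[0,0,0,0,0,0],[0,0,0,0,0,0],[0,0,0,0,0,0]]
  jaw: 1

```text
clock: 31.95
eef_pos: [560.9, 50.5, 57.8]
tool_rot: [3.142, -0.0, 0.231]
force: [0.1, -0.3, -0.5]
width: 85.3
```

>>> move_arm:
  moves:
    - [[0,0,-0.06,0,0,0],[0,0,-0.12,0,0,0],[0,0,-0.12,0,0,0],[0,0,-0.12,0,0,0],[0,0,-0.12,0,0,0]]

```text
clock: 32.58
eef_pos: [559.8, 50.7, 176.4]
tool_rot: [-3.141, 0.003, 0.231]
force: [-0.6, 0.1, -0.7]
width: 85.6
```

```bash
python3 look.py w22 brass_ring 562 50.6 51; python3 -c "
from h import *
import pickle;i=pickle.load(open('w22.pkl','rb'))
cv2.imwrite('pics/w22c.png',cv2.resize(i['color'][140:240,200:320],None,fx=5,fy=5,interpolation=cv2.INTER_CUBIC))
print((w2px(i,[[561.8,50.6,67]])-[200,140]+.5)*5-.5)
go((442,-82,180,.23))"
```

```text
brass_ring 0.66 [259. 196.] centroid [562.   49.3] iou-fit [562.2  49.3] 0.896
32.625 [559.9  50.6 176.4]
[[295.67317907 246.20427201]]
clock 32.67 at [560.1  50.5 176.5] rpy [-3.141e+00  3.000e-03  2.310e-01] F [0.6 0.  0.1] w 85.7
row [-0.1452, 0.1019, -0.0035, 0, 0, np.float64(0.001)] rows>= 3
```

View pics/w22c.png

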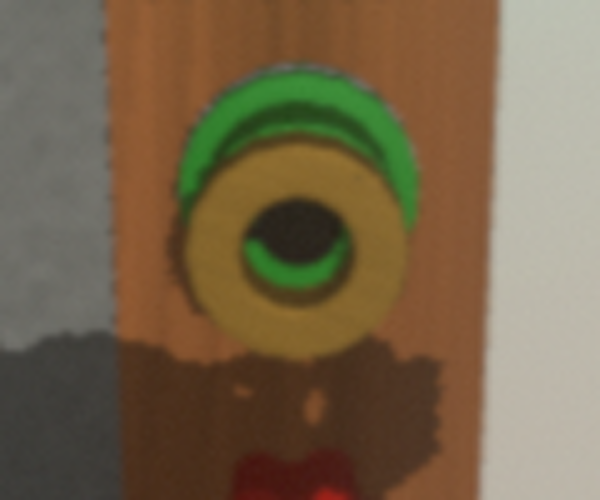

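>>> move_arm:
  moves:
    - [[-0.145,0.105,0.02,0,0,0],[-0.145,0.105,0.02,0,0,0],[-0.145,0.105,0.02,0,0,0],[-0.145,0.105,0.02,0,0,0],[-0.145,0.105,0.02,0,0,0],[-0.145,0.105,0.02,0,0,0]]

```text
clock: 33.42
eef_pos: [444.9, -83.9, 157.6]
tool_rot: [-3.142, -0.0, 0.233]
force: [-0.0, 0.7, -0.0]
width: 85.6
```

```bash
python3 look.py w23 grease_tin 442 -86 0
```

```text
grease_tin 0.8 [250. 181.] centroid [439.1 -88.6] iou-fit [439.2 -87.9] 0.94
33.475 [444.7 -83.8 157.6]
```

View pics/w23.png

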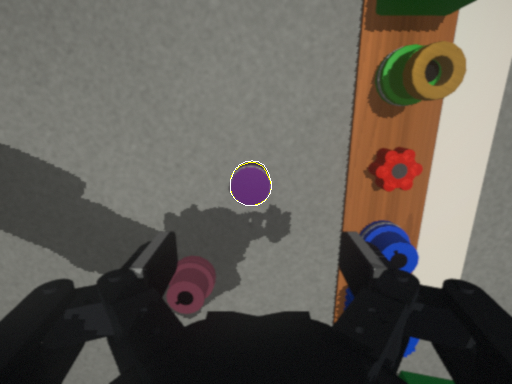

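>>> move_arm:
  moves:
    - [[-0.007,0.003,0.05,0,0,0],[-0.007,0.003,0.11,0,0,0],[-0.007,0.003,0.151,0,0,0],[-0.007,0.003,0.151,0,0,0],[-0.007,0.003,0.151,0,0,0]]

```text
clock: 34.15
eef_pos: [438.7, -90.0, 7.7]
tool_rot: [3.139, -0.001, 0.232]
force: [-0.4, 0.7, 1.1]
width: 85.3
```

>>> move_arm:
  moves:
    - [[0,0,0,0,0,0],[0,0,0,0,0,0],[0,0,0,0,0,0],[0,0,0,0,0,0],[0,0,0,0,0,0]]
  jaw: 0

```text
clock: 34.78
eef_pos: [438.5, -89.4, 8.2]
tool_rot: [3.141, -0.003, 0.231]
force: [-1.3, 1.4, 10.6]
width: 40.6
```

```bash
python3 -c "
from h import *
i=cam('wrist');cv2.imwrite('pics/w24.png',i['color'])
go((439,-88,140,.2305),(656.4,-20,140,.2305),(656.4,-20,40,.2305))"
```

```text
clock 34.83 at [438.5 -89.4   8.2] rpy [ 3.141e+00 -3.000e-03  2.310e-01] F [-1.2  0.6 11.9] w 40.4
row [0.0008, -0.0013, -0.1318, 0, 0, np.float64(0.001)] rows>= 3
row [0.228, -0.0177, -0.1318, 0, 0, np.float64(0.001)] rows>= 4
row [0.228, -0.0177, -0.0318, 0, 0, np.float64(0.001)] rows>= 2
```

View pics/w24.png

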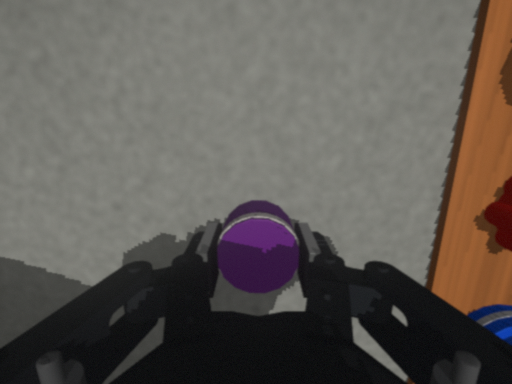

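>>> move_arm:
  moves:
    - [[0,0,-0.06,0,0,0],[0,0,-0.12,0,0,0],[0.226,-0.0175,-0.13,0,0,0],[0.226,-0.0175,-0.13,0,0,0],[0.226,-0.0175,-0.13,0,0,0],[0.226,-0.0175,-0.13,0,0,0],[0.226,-0.0175,-0.13,0,0,0],[0.226,-0.0175,-0.03,0,0,0],[0.226,-0.0175,-0.03,0,0,0],[0.226,-0.0175,-0.03,0,0,0],[0.226,-0.0175,-0.03,0,0,0]]

```text
clock: 36.2
eef_pos: [654.3, -21.6, 38.5]
tool_rot: [3.14, -0.002, 0.23]
force: [0.0, -1.1, -0.6]
width: 40.2
```

```bash
cat > chk.py <<'E'
from h import *
import sys
n=sys.argv[1]
s=ctrl.read_state();z=s['eef_pos'][2]
i=cam('wrist')
p=w2px(i,[[656.7,-19.8,z+21.8]])
print('want (crop) top at',(p-[190,180]+.5)*4-.5)
cv2.imwrite(f'pics/{n}.png',cv2.resize(i['color'][180:310,190:330],None,fx=4,fy=4))
go((656.7,-19.8,14.5,.2305))
E
python3 chk.py w25c
```

```text
want (crop) top at [[284.56719148 309.26713749]]
clock 36.25 at [654.8 -21.5  39.1] rpy [ 3.14e+00 -3.00e-03  2.30e-01] F [ 0.7 -0.6 -1.1] w 40.1
row [0.0023, -0.0013, 0.0246, 0, 0, np.float64(-0.0)] rows>= 1
```

View pics/w25c.png

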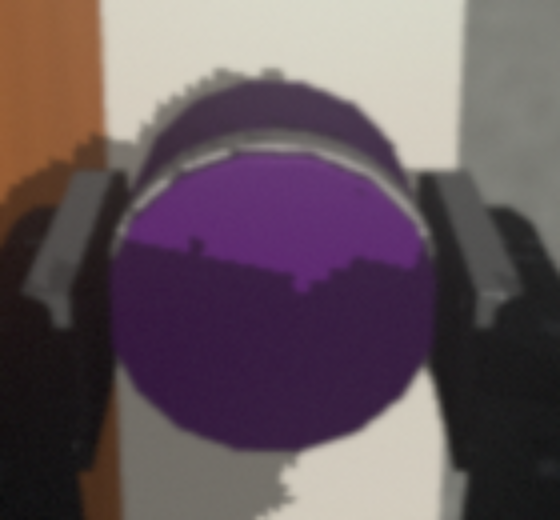

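>>> move_arm:
  moves:
    - [[0.0015,0.0003,0.015,0,0,0],[0.0015,0.0003,0.0225,0,0,0],[0.0015,0.0003,0.0225,0,0,0],[0.0015,0.0003,0.0225,0,0,0],[0.0015,0.0003,0.0225,0,0,0]]

```text
clock: 36.88
eef_pos: [655.3, -20.4, 14.4]
tool_rot: [-3.141, -0.0, 0.231]
force: [0.4, 1.0, 1.8]
width: 39.7
```

```bash
python3 chk.py w26c
```

```text
want (crop) top at [[273.82643295 315.77845396]]
clock 36.92 at [655.3 -20.4  14.4] rpy [-3.141 -0.     0.231] F [0.  1.2 1.6] w 40.1
row [0.0015, -0.0003, -0.0001, 0, 0, np.float64(0.001)] rows>= 1
```

View pics/w26c.png

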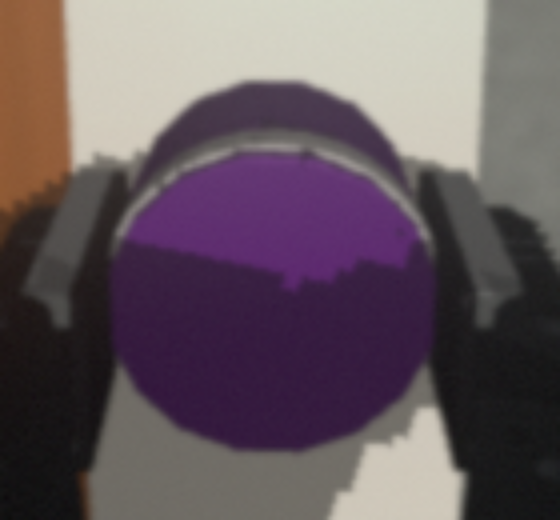

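>>> move_arm:
  moves:
    - [[0,0.0008,-0.0008,0,0,0],[0,0.0008,-0.0008,0,0,0],[0,0.0008,-0.0002,0,0,0]]

```text
clock: 37.3
eef_pos: [655.2, -21.6, 14.4]
tool_rot: [3.141, 0.0, 0.231]
force: [-1.1, -0.3, 2.3]
width: 40.1
```

>>> move_arm:
  moves:
    - [[0,0,0,0,0,0],[0,0,0,0,0,0],[0,0,0,0,0,0],[0,0,0,0,0,0]]
  jaw: 0.65

```text
clock: 37.8
eef_pos: [655.4, -21.4, 14.5]
tool_rot: [3.142, -0.0, 0.231]
force: [-0.2, 0.1, 0.8]
width: 55.4
```

>>> move_arm:
  moves:
    - [[0,0,-0.06,0,0,0],[0,0,-0.12,0,0,0],[0,0,-0.16,0,0,0],[0,0,-0.16,0,0,0],[0,0,-0.16,0,0,0],[0,0,-0.16,0,0,0],[0,0,-0.16,0,0,0]]

```text
clock: 38.67
eef_pos: [654.8, -21.3, 173.3]
tool_rot: [-3.141, 0.002, 0.231]
force: [-0.4, 0.4, 0.4]
width: 55.6
```

```bash
python3 look.py w27 grease_tin 656.7 -19.8 6
python3 - <<'E'
from edge import *
i=pickle.load(open("w27.pkl","rb"))
cv2.imwrite("pics/w27r.png",i["color"])
go((560,80,330,.2305))
E
```

```text
38.725 [654.9 -21.4 173.5]
clock 38.77 at [655.  -21.5 173.7] rpy [-3.141e+00  1.000e-03  2.310e-01] F [0.3 0.4 0.1] w 55.2
row [-0.0693, -0.1205, -0.1563, 0, 0, np.float64(0.0)] rows>= 4
```

View pics/w27.png

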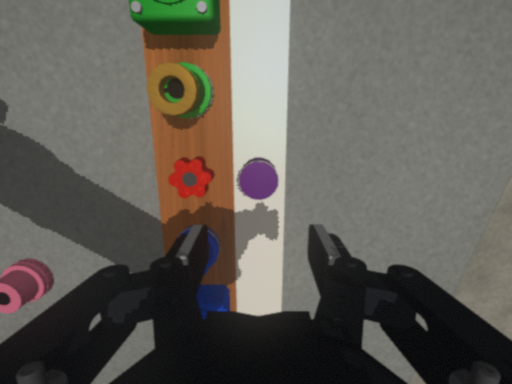

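Tin at (258,180) stands in the strip, level with the spider at (190,178). One overview from above the row to measure everything together.

>>> move_arm:
  moves:
    - [[-0.069,-0.08,-0.14,0,0,0],[-0.069,-0.08,-0.14,0,0,0],[-0.069,-0.08,-0.14,0,0,0],[-0.069,-0.08,-0.14,0,0,0],[-0.069,-0.08,-0.14,0,0,0],[-0.069,-0.08,-0.14,0,0,0],[-0.069,-0.08,-0.14,0,0,0]]

```text
clock: 39.65
eef_pos: [569.8, 40.1, 313.4]
tool_rot: [3.141, 0.002, 0.23]
force: [0.0, -0.3, 0.1]
width: 55.6
```

Run:
```python
from edge import *
i=cam("wrist");s=ctrl.read_state();print(s["eef_pos"],s["clock"])
pickle.dump(i,open("w28.pkl","wb"));cv2.imwrite("pics/w28.png",i["color"])
a=.2305;E=np.array([[np.cos(a),np.sin(a)],[-np.sin(a),np.cos(a)]])
def rep(n,iou,p): print(n,iou,"world",np.round(p,1),"board",np.round(E@np.array(p)-[559.9,-169.3],1))
w=pickle.load(open("w27.pkl","rb"))
for im,tag in((w,"w27"),(i,"w28")):
    c=im["color"].astype(int);b,g,r=c[...,0],c[...,1],c[...,2]
    vio=(b>1.4*g)&(r>1.2*g)&(b>45)
    m=np.zeros(b.shape,bool);u,v=np.round(w2px(im,[656.7,-19.8,20])[0]).astype(int);m[v-35:v+35,u-35:u+35]=1
    q=locate(im,"grease_tin",vio&m,656.7,-19.8,6);rep(tag+" tin",q[2],q[1])
i_=i
c=i["color"].astype(int);b,g,r=c[...,0],c[...,1],c[...,2]
def win(p,h):
    m=np.zeros(b.shape,bool);u,v=np.round(w2px(i,[p[0],p[1],25])[0]).astype(int);m[max(0,v-h):v+h,u-h:u+h]=1;return m
q=locate(i,"blue_hub",(b>1.5*r)&(b>1.3*g)&win((603.7,-124.2),24),603.7,-124.2,6);rep("blue",q[2],q[1])
for r_ in models.place_of("wrist","red_spider")[:1]: rep("spider",round(r_["score"],2),px2w(i,r_["uv"],6)[0,:2])
for r_ in models.place_of("wrist","brass_ring")[:1]: rep("ring",round(r_["score"],2),px2w(i,r_["uv"],51)[0,:2])
for r_ in models.place_of("wrist","green_hub")[:2]: rep("green",round(r_["score"],2),px2w(i,r_["uv"],6)[0,:2])
for r_ in models.place_of("wrist","grease_tin")[:2]: rep("tin",round(r_["score"],2),px2w(i,r_["uv"],6)[0,:2])
```

```text
[569.8658975   40.06363832 313.59741082] 39.7
w27 tin 0.775 world [655.4 -20.3] board [73.5 -0.2]
w28 tin 0.659 world [654.5 -20.8] board [72.5 -0.5]
blue 0.828 world [ 604.1 -123.8] board [ -0.1 -89.2]
spider 0.62 world [582.1 -41.6] board [-2.7 -4.1]
ring 0.6 world [561.5  49.4] board [-2.  89.1]
green 0.91 world [565.3  50.3] board [ 1.9 89.2]
green 0.76 world [ 396.9 -221.5] board [-224.1 -137. ]
tin 0.63 world [655.5 -14.9] board [74.9  5.1]
```

View pics/w28.png

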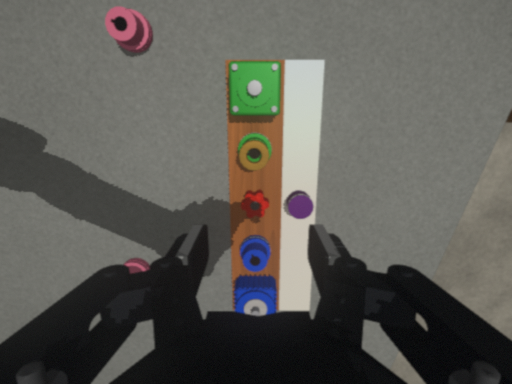

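Run:
```python
from edge import *
i=pickle.load(open("w27.pkl","rb"))
cv2.imwrite("pics/w27c.png",cv2.resize(i["color"][140:220,150:300],None,fx=5,fy=5,interpolation=cv2.INTER_CUBIC))
f=lambda p:(w2px(i,p)-[150,140]+.5)*5-.5
print("tin top want",f([656.7,-19.8,36]),"spider top want",f([583.7,-36.9,28]))
edges(i,range(120,155,3),(145,165),(222,242),(278,298))
```

```text
tin top want [[546.40249527 203.07275289]] spider top want [[200.91400067 193.56716765]]
L 12 angle 0.2349 ex-dot 515.13 u [150.30384686 120.        ] [153.91213651 153.        ]
M 12 angle 0.2227 ex-dot 604.70 u [231.69419308 120.        ] [232.2976131 153.       ]
R 12 angle 0.2439 ex-dot 665.14 u [286.1954638 120.       ] [285.74458456 153.        ]
```

View pics/w27c.png

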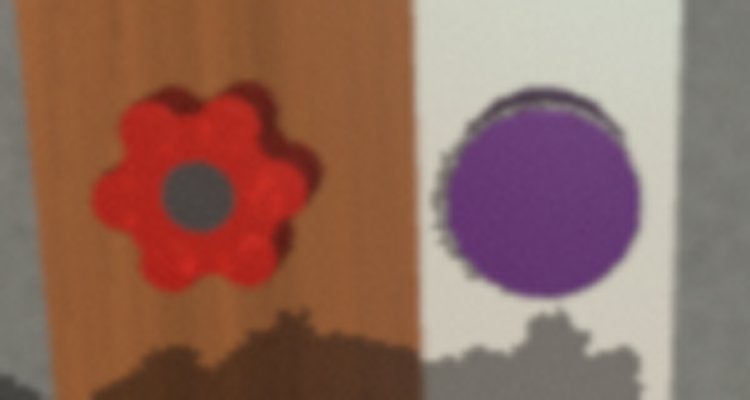

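```bash
python3 -c "
from cell import job
print(job.finish_job())"
```

```text
the job is handed in; nothing more can be done
None
```

I set out the kit in the order asked and handed it in at about 40 s of the 120 s allowed. The blue hub, red spider and green hub stand in a row between the motor and the gear unit. The brass ring is on the green hub, and the violet tin is on the white strip across from the spider. I went by colour to avoid both pink look-alikes, and I never gripped the black spider or the yellow bin.

The last close-up wrist views gave these offsets from the ideal spots:

| Part | Offset |
|---|---|
| Blue hub | about 0.6 mm |
| Red spider | about 0.8 mm, after I re-gripped it to fix a 1.9 mm error |
| Green hub | about 1.4 mm to one side of the row line, 0.3 mm along it; left as it was |
| Brass ring | about 0.6 mm from the hub's centre |
| Violet tin | about 0.6 mm |

Some checks disagreed:
- **Final overview:** readings there were up to 5 mm out (spider 4 mm and tin 5 mm by the network, and a poor silhouette fit for the tin at 2.5 mm). I trusted the close-ups, where each part was compared directly with the board edges.
- **Camera and arm:** they disagreed by about 2 mm sideways, so I placed everything by what the camera showed.

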